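Load a bench marking station past its counterweighted guard

ROBOT

A 6-joint arm with a two-finger parallel gripper is mounted at the origin on a cart in front of the work surface, level with it; the furniture and walls round the work are solid. World frame = base frame: x ahead of the robot, y to its left, z up, the work surface at z = 0. Lengths are in m, angles in degrees, forces in N, time in s.
With the tool pointing down it reaches from about 0.4 to 0.825 m from the base axis. Payload 7 kg.
Tool frame: the origin (TCP) lies between the finger pads; the fingertips stand 19 mm ahead of it and the grasp point (between the pads) is the TCP; z points along the fingers, y is the line along which they close (so a half turn about z gives the same grasp; the last joint's range is limited). The gripper opens to 88 mm and grips with 3 to 60 N. Pads are 19 mm wide; open, the fingers measure 130 mm over their backs; the gripper's body (78 mm by 193 mm) begins 47 mm behind the grasp point.
Start: joints at [84.231, 20.546, 0.682, 0, -70.136, -16.507], TCP at [0.256, 0.625, 0.246] pointing down, gripper open.
Joint ranges: [-176.03, 176.03], [-82.01, 121.73], [-58.28, 71.71], [-173.87, 95.51], [-174.79, -0.11], [-173.66, 173.66]. Speed limits (degrees/s): [136.94, 136.94, 172.46, 180, 180, 180].

INTERFACE

Orientations are given as [roll, pitch, yaw] about the fixed x, y, z axes, in that order (R = Rz(yaw) Ry(pitch) Rx(roll)).
In Python, from plant import get_obs, snapshot, close_job, spot_in, spot_point gives the robot as it stands.
- The arm moves only by the tool play_rows, never from a script. Its argument "plan" is a list of rows, each a list of 6 numbers: the shift along the tool's x, y, z in cm, then the turn, a rotation vector about the tool's x, y, z in degrees. A call has 1 to 20 rows; each row shifts and turns the commanded pose from where the row before left it, along the tool's axes as they then stand; what a row does not reach is not made up. A row lasts 1/12 s, in which the tool goes at most 41.7 mm and 7.16 degrees, less where a joint would pass 70% of its speed; a pose out of reach is approached as far as the arm can. A call is refused whole if a number of a shift passes 4.17 or a number of a turn 7.16, either way. A call with a gripper value outside its range is refused whole. "grip" is the finger opening in cm, from 0 to 8.76, set as the call begins (left out, the last holds). The fingers move at their own pace and stop on an object; the grip force is fixed at half the most. Time passes only in rows, so rows that do not move let the fingers close. It gives the time, the measured TCP pose, the force, the opening and the grip force at its end, in the units of the state.
- get_obs(): the state, without advancing time (a new reading comes with each control period).
- snapshot(name): name is "scene" or "top" or "wrist"; returns a dict with "frame" (480x640x3 uint8, red, green, blue), "fx", "fy", "cx", "cy" (pixels), "k1" (the pictures are not rectified: a ray, as slopes to the right and down, at radius r is drawn at 1 + k1 r^2 times it, then the intrinsics apply), "position" and "attitude" of the camera in the world. Camera axes: x right, y down, z forward; pixel columns grow to the right and rows downward; lengths in m; the calibration is good to about 2 mm. A picture is of the moment at which its call begins. There is no depth.
- close_job(): hands the job in; it is judged then, once.
Trained networks look in the newest picture that a camera, given by its name, has taken for a name from the list of things; names that differ only in an ending like _2 or _b are one class to them, and where a whole thing is asked for, a point or a joint stands for the part that bears it (a point fixed in the world has none). Each returns a list of dicts, best first, with "score" (0 to 1); they miss things now and then, are a little off and sometimes report something else, mostly with a low value. They report only what shows in the picture. A call takes as long as a camera call.
- spot_in(camera, thing): "position" ([x, y, z] in m, in world coordinates, good to about 4 mm: the middle of the surface that is visible of it).
- spot_point(camera, thing): "position" ([x, y, z] in m, in world coordinates, good to about 4 mm: a listed point, or the origin of a listed thing).
The state is a dict: "clock": time; "joint_pos": joint angles; "qvel": joint speeds; "tau": joint torques, N m; "tool_pos": TCP position; "orientation": TCP orientation; "force": force on the tool from outside, world axes, zero at the start; "moment": the same for the moment, N m; "opening": finger opening in m; "gripper_force": force on a finger pad.
Only numpy, scipy, OpenCV 4.12 (cv2) and the standard library are available. Lean on these libraries where they do the work, as an engineer would, in place of code of your own. Each camera call takes 0.05 s, during which the arm holds its last target. There are 200 camera calls.

TASK

Load the black box that waits on the infeed of the marking station and start the marking: lift the yellow counterweighted guard until it stays up by itself with the gripper off it, then slide the box (do not pick it up) over the lip until it drops flat into the nest under the blue marking head, without bumping the head. Guide the guard back down onto its rest without letting it drop, let go of it, and only then press the green start button in and release it; leave the other things on the bench alone.

Things in the scene. Friction and masses are not known exactly. Their poses are not given: they have to be found in the camera images.
- marker: Grey bench marking station, fixed, base 257 x 164 mm. +x is the feed direction, +z up, origin on the bench below the inner face of the lip. Infeed deck 32 mm above the bench, x = -165 to -14 mm; side guides 12 mm higher, inner faces at y = +-69 mm, narrowing from x = -60 mm to +-57 mm at x = -14 mm.
- mark_head: Blue marking head fixed over the nest; origin and axes are those of marker. Housing x = -20 to 80 mm, y = +-50 mm, underside 155 mm and top 270 mm above the bench; stylus below it at x = 40 mm, tip 80 mm above the bench. It overhangs the lip, so a tool that pushes the box home must lean back against the feed direction, 35 to 45 degrees from vertical.
- lip (a point): Middle of the lip's inner edge, 36 mm above the bench at x = 0 of the station, axes as marker. The lip runs across the channel: a ramp rises from the deck (32 mm) at x = -14 mm to the crest at x = -2.5 to 0 mm, then a sheer 10 mm step down to the nest floor.
- nest (a point): Centre of the nest floor, at x = 39.5 mm of the station, 26 mm above the bench, axes as marker. The nest is a pocket 79 mm (x, from the lip) by 114 mm (y); its walls stand 16 mm above its floor. The portal legs that carry the head stand beside it at x = 25 to 65 mm, y = +-69 to +-82 mm of the station, 244 mm high.
- guard_hinge (a point): Point on the guard's hinge axis in the guard's plane (station x = -40 mm, y = +92 mm, 60 mm above the bench), axes as marker. The hinge axis is parallel to the station's x axis. (Mind the room: a fixed grey door, 1.1 m higher than the bench, stands between robot and bench from (0.10, -0.48) to its free edge at (0.22, 0.28) m in the robot's frame; come round that edge from the left, elbow out left.)
- guard_handle (a point): Middle of the guard's handle: black free-spinning sleeve, 16 mm diameter, 56 mm long, along the station's x axis, sticking out against the feed direction with its middle 42 mm from the guard's plane. Guard shut: station y = -100 mm, 88 mm above the bench. The point's axes turn with the guard (x along the sleeve).
- guard (a joint): Angle (rad) of the yellow guard with clear panel: 0 shut, on its fork rest across the infeed (6 mm above the deck); 1.31 open, against a stop. Raised by turning about the station's -x axis: the handle goes from the -y side up and over towards +y on a 194 mm radius. A counterweight makes it fall shut below and fall open above about 0.65. About 2 N at the handle lifts it.
- black_box: Flat black box, 75 mm (its x) by 110 mm (its y) by 23 mm high, about 0.18 kg, origin at the centre of its underside. It lies on the infeed deck with its 75 mm side along the feed direction, in front of the guard, and has 4 mm play in the nest each way. Seated, its underside is on the nest floor.
- start_top (a point): Centre of the top face of the green start button, 28 mm diameter, on the small yellow console at the station's corner (station x = -140 mm, y = -106 mm), 56 mm above the bench. z axis up; press straight down.
- start (a joint): Travel (m) of the spring-loaded start button: 0 out, 0.006 fully in; about 5 N presses it home, it counts as pressed beyond 0.004, and it springs out when let go.
- tape_measure: Yellow tape measure, 38x93x66 mm, loose, a bystander; origin at the centre of its underside.
- spring_clamp: Black spring clamp with orange tips, 53x107x26 mm, loose, a bystander; origin at the centre of its underside.
- next_box: A second flat black box of the same kind waiting on the bench, 75x110x23 mm, loose, a bystander; origin at the centre of its underside.
- oil_can: Small oil can with a long spout, 70x70x120 mm, loose, a bystander; origin at the centre of its underside.
- bench_timer: Yellow bench timer, 40x50x75 mm, loose, a bystander; origin at the centre of its underside.
- glue_bottle: Glue bottle with orange cap, 59x59x170 mm, loose, a bystander; origin at the centre of its underside.

How it is judged (in metres and radians):
On the way, in this order (a step that is already met when the one before it is completed fails the run):
1. the guard rests fully open by itself, with the fingers touching nothing (value of joint guard above 1.2 rad and contact force between the fingers and anything else below 0.5 N), for 0.3 s.
2. the black box lies flat in the nest while the guard is open (value of joint guard above 1.2 rad and x of black_box in the frame of nest between -0.004 and 0.004 m and y of black_box in the frame of nest between -0.004 and 0.004 m and z of black_box in the frame of nest below 0.0025 m and angle between black_box's own z axis and vertical below 0.05 rad), for 0.2 s.
3. the guard is back down on its rest and let go, the box still in the nest (value of joint guard below 0.05 rad and contact force between the fingers and anything else below 0.5 N and x of black_box in the frame of nest between -0.004 and 0.004 m and y of black_box in the frame of nest between -0.004 and 0.004 m and z of black_box in the frame of nest below 0.0025 m and angle between black_box's own z axis and vertical below 0.05 rad), for 0.2 s.
4. the start button is pressed with the guard down (value of joint guard below 0.05 rad and value of joint start above 0.004 m), for 0.03 s.
At the end, for the whole second after the job is handed in: The black box lies flat and at rest in the nest (within 4 mm of its centre each way, underside within 2.5 mm of the floor), the guard is shut (within 0.05 rad) and the start button, pressed once the guard was shut, is out again (value of joint guard below 0.05 rad and x of black_box in the frame of nest between -0.004 and 0.004 m and y of black_box in the frame of nest between -0.004 and 0.004 m and z of black_box in the frame of nest below 0.0025 m and angle between black_box's own z axis and vertical below 0.05 rad and value of joint start below 0.0015 m and linear speed of black_box below 0.01 m/s); the robot touches nothing.
It fails at once if the guard drops: it swings down faster than 3 rad/s (velocity of joint guard below -3 rad/s).
It fails at once if the start button is pressed while the guard is not shut (value of joint start above 0.003 m and value of joint guard above 0.1 rad).
It fails at once if the robot bumps the marking head (over 8 N) (contact force between any of the fingers, the arm and mark_head above 8 N).
It fails at once if the black box is picked up instead of slid (z of black_box in the frame of nest above 0.035 m).
It fails at once if another thing on the bench is moved by more than 20 mm (distance of any of tape_measure, spring_clamp, next_box, oil_can, bench_timer, glue_bottle from where it was at the start of the episode above 0.02 m).
It also fails if it takes over 67 s, if anything falls off the work surface, if the arm or the gripper's body presses on something with over 40 N, if the wrist force passes 120 N, or if a joint passes its speed limit or range.

## Working session

There is one attempt and no reset: what is moved stays moved. The work goes in short steps, Python scripts to look and compute and a tool call to move; the robot and the scene stay as the last step left them, time stands still between calls to the robot, and variables do not carry over. Pictures are saved under pics/ and viewed, at most 10 in all, crops included, and the job is handed in when it is done.

Besides the shell and the picture viewer there is one more tool, called after ">>>" as name(argument=value, ...) on one line, values as JSON. play_rows: Moves the arm, as the interface text tells. Its arguments: {"type":"object","properties":{"plan":{"type":"array","items":{"type":"array","items":{"type":"number"}}},"grip":{"type":"number"}},"required":["plan"]}

```bash
ls; mkdir -p pics; cat > h.py <<'E'
import numpy as np, cv2
from plant import *
from scipy.spatial.transform import Rotation as R
def save(c,n):
    s=snapshot(c); cv2.imwrite(f'pics/{n}.png',s['frame'][:,:,::-1]); return s
E
python3 - <<'E'
from h import *
np.set_printoptions(precision=4,suppress=True)
o=get_obs();print(o)
for c in ['scene','top']:
    s=save(c,c+'0'); print(c,s['position'],s['attitude'],s['fx'],s['k1'])
    for t in ['lip','nest','guard_hinge','guard_handle','start_top','black_box','mark_head']:
        print(t,[(np.round(d['position'],4),round(d['score'],2)) for d in spot_point(c,t)[:2]])
    for t in ['tape_measure','spring_clamp','next_box','oil_can','bench_timer','glue_bottle']:
        print(t,[(np.round(d['position'],3),round(d['score'],2)) for d in spot_point(c,t)[:1]])
E
```

```text
pics
{'clock': 0.0, 'joint_pos': array([ 84.2287,  20.5923,   0.6349,  -0.021 , -70.1354, -16.5072]), 'qvel': array([ 0.1004,  0.0113,  0.0766, -0.1103, -0.062 , -0.0175]), 'tau': array([ -0.0021, -58.2718,  29.3066,   6.9975,   0.0071,  -0.0002]), 'tool_pos': array([0.2557, 0.6242, 0.2446]), 'orientation': array([179.9055,  -0.0074, -22.2857]), 'force': array([0.8668, 0.9691, 0.8042]), 'moment': array([-0.0228, -0.0513,  0.0445]), 'gripper_force': 0.0, 'opening': 0.08749211458270532}
scene [ 0.2532 -0.2536  1.188 ] [-149.8342    0.5387  -22.8726] 570.676615586454 -0.18278244298733917
lip [(array([0.5292, 0.4748, 0.0336]), 0.93)]
nest [(array([0.5646, 0.4794, 0.0252]), 0.73)]
guard_hinge [(array([0.4914, 0.5737, 0.0589]), 0.86)]
guard_handle [(array([0.4375, 0.3904, 0.0884]), 0.84)]
start_top [(array([0.3826, 0.3813, 0.0609]), 0.47)]
black_box [(array([0.3818, 0.3863, 0.0633]), 0.63), (array([0.4218, 0.4923, 0.0292]), 0.61)]
mark_head []
tape_measure [(array([ 0.425,  0.057, -0.001]), 0.78)]
spring_clamp [(array([0.442, 0.275, 0.001]), 0.58)]
next_box [(array([0.472, 0.161, 0.001]), 
[... 199 characters left out ...]
0.5217, 0.4817, 0.0368]), 0.97)]
nest [(array([0.5682, 0.4763, 0.0279]), 0.84)]
guard_hinge [(array([0.4877, 0.5729, 0.0564]), 0.83), (array([ 0.4647,  0.1563, -0.0016]), 0.25)]
guard_handle [(array([0.4361, 0.3885, 0.0907]), 0.74)]
start_top [(array([0.3766, 0.3829, 0.0623]), 0.62)]
black_box [(array([0.4232, 0.4981, 0.0338]), 0.89), (array([0.49  , 0.5777, 0.057 ]), 0.51)]
mark_head []
tape_measure [(array([ 0.426,  0.058, -0.001]), 0.97)]
spring_clamp [(array([0.442, 0.277, 0.001]), 0.95)]
next_box [(array([ 0.468,  0.158, -0.001]), 0.85)]
oil_can [(array([0.555, 0.303, 0.001]), 0.96)]
bench_timer [(array([0.572, 0.206, 0.002]), 0.87)]
glue_bottle [(array([ 0.565,  0.089, -0.003]), 0.87)]
```

```bash
cat > fit.py <<'E'
from h import *
L=np.array([[0,0],[39.5,0],[-40,92],[-82,-100],[-140,-106]])/1000
A=np.array([[.5292,.4748],[.5646,.4794],[.4914,.5737],[.4375,.3904],[.3826,.3813]]);B=np.array([[.5217,.4817],[.5682,.4763],[.4877,.5729],[.4361,.3885],[.3766,.3829]])
P=(A+B)/2
l=L-L.mean(0);p=P-P.mean(0)
yaw=np.arctan2((l[:,0]*p[:,1]-l[:,1]*p[:,0]).sum(),(l*p).sum())
c,s=np.cos(yaw),np.sin(yaw);M=np.array([[c,-s],[s,c]]);O=P.mean(0)-M@L.mean(0)
print(O,np.degrees(yaw));print((L@M.T+O-P)*1000)
print('box in station',M.T@(np.array([.4228,.497])-O))
E
python3 fit.py
```

```text
[0.52539184 0.48017832] -3.5656444118573254
[[-0.05816386  1.92831648]
 [-1.58462798 -0.12827042]
 [ 1.64093892  1.18790575]
 [ 0.53136446 -3.97835344]
 [-0.52951154  0.99040162]]
box in station [-0.10343941  0.01040872]
```

View pics/scene0.png

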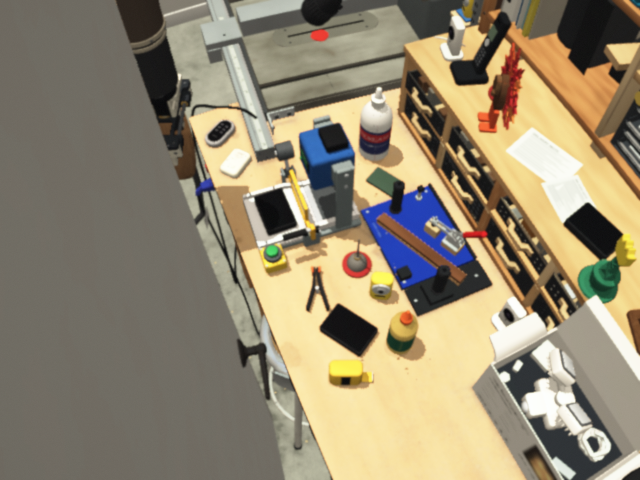

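View pics/top0.png

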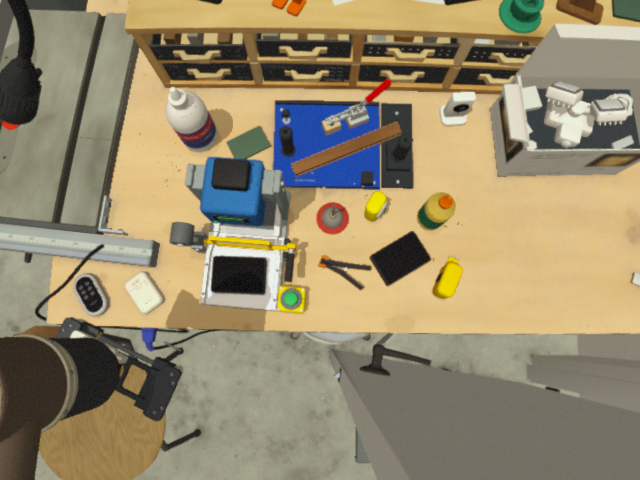

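Scene: the station is at left centre. The box is at (280,212), the yellow guard bar at (300,205), the button at (272,253), the blue head at (328,155). In the top view the handle is at (290,265), the button at (290,298) and the box at (238,275). The fitted station yaw is about −3.6°. I'll square the tool to the station now.

>>> play_rows(plan=[[0,0,-2,0,0,-4.7],[0,0,-2,0,0,-4.7],[0,0,-2,0,0,-4.7],[0,0,-2,0,0,-4.7],[0,0,0,-6,0,0],[0,0,0,-6,0,0],[0,0,0,-6,0,0],[0,0,0,-6,0,0],[0,0,0,-6,0,0],[0,0,0,0,0,0],[0,0,0,0,0,0]], grip=6)

```text
clock: 2.32
tool_pos: [0.2556, 0.6256, 0.3207]
orientation: [149.6, 0.0, -3.5]
force: [-0.2, -0.2, -0.2]
opening: 0.0598
gripper_force: 0.0
```

```bash
cat > st.py <<'E'
from h import *
np.set_printoptions(precision=2,suppress=True)
O=np.array([.5254,.4802,0]);Y=-3.57
S=R.from_euler('z',Y,degrees=True).as_matrix()
def state():
    o=get_obs(); T=R.from_euler('xyz',o['orientation'],degrees=True).as_matrix()
    p=S.T@(o['tool_pos']-O)*1000; Ts=S.T@T
    open('log.txt','a').write(repr((list(o['joint_pos']),list(o['tool_pos']),list(o['orientation'])))+'\n')
    print('t',round(o['clock'],2),'TCP st mm',p,'tip',p+19*Ts[:,2],'q',o['joint_pos'],'F st',S.T@o['force'],'open',round(o['opening']*1000,1),'gf',round(o['gripper_force'],1))
    print('tool axes in station (cols)\n',Ts)
    return p,Ts,T
def to(ps):  # station target TCP mm -> tool shift cm
    p,Ts,T=state(); print('shift cm',Ts.T@(np.array(ps)-p)/10)
E
python3 -c "
from st import *
to([-98,-100,250])"
```

```text
t 2.32 TCP st mm [-278.34  128.34  320.71] tip [-278.34  118.72  304.32] q [  84.74   37.54   31.53    0.95 -114.36    1.96] F st [-0.22 -0.2  -0.22] open 59.8 gf 0.0
tool axes in station (cols)
 [[ 1.    0.    0.  ]
 [ 0.   -0.86 -0.51]
 [-0.    0.51 -0.86]]
shift cm [18.   16.16 17.65]
```

>>> play_rows(plan=[[3,0,0,0,0,0],[3,0,0,0,0,0],[3,1,0,0,0,0],[3,2,0,0,0,0],[3,2,1,0,0,0],[3,2,1,0,0,0],[0,0,0,0,0,0],[0,0,0,0,0,0]])

```text
clock: 2.98
tool_pos: [0.4333, 0.5408, 0.3464]
orientation: [150.3, -0.1, -3.7]
force: [-0.6, 0.1, -0.7]
opening: 0.06
gripper_force: 0.0
```

```bash
python3 - <<'E'
from st import *
open('log.txt','a').write(repr(([84.2287,20.5923,.6349,-.021,-70.1354,-16.5072],[.2557,.6242,.2446],[179.9055,-.0074,-22.2857]))+'\n')
to([-98,-100,250])
D=[eval(l) for l in open('log.txt')]
from scipy.optimize import least_squares
def fk(q,v,full=False):
    # v: h, L1, L2, b(elbow offset), e1 lateral at shoulder/forearm, e2 lateral at wrist (along J5 axis?), lt, a
    h,L1,L2,b,e1,lt,a,e2=v; q=np.radians(q); E=R.from_euler
    A=E('z',q[0]); B=A*E('y',q[1]); C=A*E('y',-q[2]); W=C*E('x',s4*q[3]); V=W*E('y',-q[4]+0)
    pts=[A.apply([0,0,h])]; pts.append(pts[-1]+A.apply([a,0,0])); pts.append(pts[-1]+B.apply([0,0,L1])+A.apply([0,-e1,0])); pts.append(pts[-1]+C.apply([L2,0,b]))
    pts.append(pts[-1]+W.apply([0,-e2,0])); pts.append(pts[-1]+V.apply([lt,0,0]))
    return pts,V
for s4 in (1,-1):
    # orientation check
    for q,p,o in D:
        z=R.from_euler('xyz',o,degrees=True).apply([0,0,1]); print(s4,'tool z',z,'model',fk(q,[0]*8)[1].apply([1,0,0]))
    f=lambda v:np.r_[np.concatenate([fk(q,v)[0][-1]-p for q,p,o in D]),1e-3*(v-v0)]
    v0=np.array([.2,.5,.5,0,.1,.25,0,.1])
    r=least_squares(f,v0); print(np.round(r.x,3),np.abs(r.fun[:3*len(D)]).max())
E
```

```text
t 2.98 TCP st mm [-95.7   54.79 346.37] tip [-95.68  45.38 329.87] q [  71.27   36.65   30.44    8.11 -112.4    16.2 ] F st [-0.63  0.07 -0.74] open 60.0 gf 0.0
tool axes in station (cols)
 [[ 1.   -0.    0.  ]
 [-0.   -0.87 -0.5 ]
 [ 0.    0.5  -0.87]]
shift cm [-0.22  8.68 16.04]
1 tool z [-0.03 -0.5  -0.86] model [-0.    0.13 -0.99]
1 tool z [-0. -0. -1.] model [ 0.04  0.35 -0.94]
1 tool z [-0.03 -0.49 -0.87] model [-0.08  0.17 -0.98]
[-4.51  3.26  1.43  1.37  0.2  -0.34 -1.79 -0.  ] 0.006471771544985572
-1 tool z [-0.03 -0.5  -0.86] model [ 0.03  0.12 -0.99]
-1 tool z [-0. -0. -1.] model [ 0.03  0.35 -0.94]
-1 tool z [-0.03 -0.49 -0.87] model [ 0.17  0.09 -0.98]
[-3.06  2.88  1.26  0.92  0.19  0.35 -1.74  0.01] 0.005050510178296164
```

```bash
cat > kin.py <<'E'
from st import *
from scipy.optimize import least_squares
def fk(q,v):
    h,L1,L2,b,e1,lt,e2=v; q=np.radians(q); E=R.from_euler
    A=E('z',q[0]); B=A*E('y',q[1]); C=A*E('y',q[1]-q[2]); W=C*E('x',s4*q[3]); V=W*E('y',-q[4])
    p=[A.apply([0,0,h])]; p.append(p[-1]+B.apply([0,0,L1])); p.append(p[-1]+C.apply([L2,0,b])+A.apply([0,-e1,0]))
    p.append(p[-1]+W.apply([0,-e2,0])); p.append(p[-1]+V.apply([lt,0,0]))
    return p,V
s4=1
E
python3 - <<'E'
import kin
from kin import *
D=[eval(l) for l in open('log.txt')]
for s in (1,-1):
    kin.s4=s
    for q,p,o in D: print(R.from_euler('xyz',o,degrees=True).apply([0,0,1]),fk(q,[0]*7)[1].apply([1,0,0]))
    v0=np.array([.3,.5,.5,0,.1,.3,.1])
    f=lambda v:np.r_[np.concatenate([fk(q,v)[0][-1]-p for q,p,o in D]),3e-3*(v-v0)]
    r=least_squares(f,v0); print(np.round(r.x,3),np.abs(r.fun[:3*len(D)]).max()); print(np.array(fk(D[-1][0],r.x)[0]))
E
```

```text
[-0.03 -0.5  -0.86] [-0.06 -0.5  -0.86]
[-0. -0. -1.] [ 0. -0. -1.]
[-0.03 -0.49 -0.87] [-0.28 -0.41 -0.87]
[-0.82  0.09  0.35  0.83  0.4  -0.32 -0.2 ] 0.00471945998744161
[[ 0.    0.   -0.82]
 [ 0.02  0.05 -0.75]
 [ 0.53  0.34  0.04]
 [ 0.34  0.41  0.07]
 [ 0.43  0.54  0.35]]
[-0.03 -0.5  -0.86] [-0.03 -0.5  -0.86]
[-0. -0. -1.] [-0. -0. -1.]
[-0.03 -0.49 -0.87] [-0.03 -0.49 -0.87]
[ 0.2   0.6   0.46 -0.    0.    0.36  0.19] 2.606491253154264e-05
[[0.   0.   0.2 ]
 [0.12 0.34 0.68]
 [0.26 0.78 0.63]
 [0.44 0.72 0.66]
 [0.43 0.54 0.35]]
```

```bash
cat > ik.py <<'E'
import kin
from kin import *
kin.s4=-1
D=[eval(l) for l in open('log.txt')]
v0=np.array([.2,.6,.46,0,0,.36,.19])
v=least_squares(lambda v:np.concatenate([fk(q,v)[0][-1]-p for q,p,o in D]+[1e-4*(v-v0)]),v0).x
d0,d1=np.array([.10,-.48]),np.array([.22,.28])
def fkR(q):
    p,V=fk(q,v); return p,(V*R.from_euler('y',90,degrees=True)*R.from_euler('z',90+0,degrees=True)*R.from_euler('z',0)*R.from_euler('z',-q[5],degrees=True))
# fix constant spin offset
o=R.from_euler('xyz',D[0][2],degrees=True); C0=fkR(D[0][0])[1].inv()*o
def pose(q): p,r=fkR(q); return p,r*C0
def ik(ps,Rs,q0):
    P=O+S@np.array(ps)/1000; T=R.from_matrix(S@Rs)
    f=lambda q:np.r_[(pose(q)[0][-1]-P)*5,(pose(q)[1].inv()*T).as_rotvec()]
    r=least_squares(f,q0,x_scale=10); return r.x,np.abs(r.fun).max()
def door(q):
    p=pose(q)[0]; m=9
    for a,b in zip(p[:-1],p[1:]):
        for t in np.linspace(0,1,21):
            x=(a+t*(b-a))[:2]; s=np.clip((x-d0)@(d1-d0)/((d1-d0)@(d1-d0)),0,1); m=min(m,np.linalg.norm(x-d0-s*(d1-d0)))
    return m
def tool(lean_x,lean_y,yaw=0,spin=0): # tool z heading: lean about station x (towards -y), lean_y: towards +x
    B=R.from_euler('x',180,degrees=True)
    return (R.from_euler('z',yaw,degrees=True)*R.from_euler('y',-lean_y,degrees=True)*R.from_euler('x',-lean_x,degrees=True)*B).as_matrix()
if __name__=='__main__':
    print(v.round(4)); 
    for q,p,o in D: print((pose(q)[1].inv()*R.from_euler('xyz',o,degrees=True)).magnitude())
    q0=D[-1][0]
    for lean in (0,30,45):
        q=q0
        for g in (0,.3,.65,1,1.31):
            a=np.pi-np.arctan2(28,192)-g; ps=[-98,92+194*np.cos(a),60+194*np.sin(a)]
            q,e=ik(ps,tool(lean,0),q); print('handle',lean,g,np.array(ps),round(e,4),q,'door',round(door(q),3),'wr',S.T@(pose(q)[0][3]-O)*1000)
    for yaw in (0,15,30):
        T=tool(0,40,yaw); print(T[:,2]); q=q0
        for x in (-155,-80,-5):
            tip=np.array([x,-15,42]); q,e=ik(tip-19*T[:,2],T,q); print('push',yaw,x,round(e,4),q,'door',round(door(q),3))
    for lean in (0,20,35):
        q,e=ik([-140,-106,75],tool(lean,0),q0); print('btn',lean,round(e,4),q,round(door(q),3))
E
python3 ik.py
```

```text
[ 0.2   0.6   0.46 -0.   -0.    0.36  0.19]
1.7355703022298212e-18
1.911241571331143e-06
7.875548328298621e-16
handle 0 0 [-98.   -99.97  88.  ] 0.0 [ 62.13  19.61 -23.78  -0.   -46.61  24.3 ] door 0.064 wr [-98.   -99.97 447.23]
handle 0 0.3 [-98.   -83.12 143.48] 0.0 [ 62.85  17.01 -18.84   0.   -54.14  23.58] door 0.068 wr [-98.   -83.12 502.71]
handle 0 0.65 [-98.   -43.88 198.46] 0.0 [ 64.38  16.74 -11.22  -0.   -62.04  22.05] door 0.078 wr [-98.   -43.88 557.7 ]
handle 0 1 [-98.    11.84 236.66] 0.0 [ 66.28  19.17  -2.52  -0.   -68.31  20.15] door 0.089 wr [-98.    11.84 595.9 ]
handle 0 1.31 [-98.    69.55 252.7 ] 0.0 [ 67.96  23.04   5.38   0.   -72.34  18.47] door 0.099 wr [-98.    69.55 611.93]
handle 30 0 [-98.   -99.97  88.  ] 0.0 [ 68.01  33.58 -10.68   9.43 -74.65  13.57] door 0.099 wr [-98.    79.65 399.1 ]
handle 30 0.3 [-98.   -83.12 143.48] 0.0 [ 68.46  31.51  -5.82   8.97 -81.55  14.36] door 0.102 wr [-98.    96.49 454.58]
handle 30 0.65 [-98.   -43.88 198.46] 0.0 [ 69.42  31.76   2.66   8.41 -89.81  14.81] door 0.108 wr [-98.   135.74 509.57]
handle 30 1 [-98.    
[... 1027 characters left out ...]
0 [ 54.86  26.09 -50.43 105.19 -34.58 -69.51] door 0.019
[ 0.62  0.17 -0.77]
push 15 -155 0.0 [ 59.43  19.82 -61.35 122.77 -34.62 -78.42] door 0.072
push 15 -80 0.0 [ 47.77  21.65 -56.9  133.02 -31.4  -76.96] door 0.002
push 15 -5 0.0 [ 39.03  23.98 -51.28 140.09 -27.66 -75.29] door 0.002
[ 0.56  0.32 -0.77]
push 30 -155 0.0 [ 40.35  18.38 -58.93 160.65 -27.82 -83.5 ] door 0.0
push 30 -80 0.0 [ 31.59  20.43 -51.35 171.1  -21.91 -85.69] door 0.002
push 30 -5 0.0 [ 25.62  22.88 -41.68 182.07 -14.56 -91.38] door 0.0
btn 0 0.0 [ 66.15  17.96 -28.68  -0.   -43.36  20.28] 0.088
btn 20 0.0 [ 70.02  27.05 -19.5    6.23 -62.84  12.61] 0.111
btn 35 0.0 [ 71.91  35.15 -12.17   8.49 -76.95  10.05] 0.122
```

```bash
cat > push.py <<'E'
from ik import *
lo=np.array([-176,-82,-58.2,-173,-174,-.5]);hi=np.array([176,121,71,95,-.2,173]);lo[5]=-173;lo[4]=-174
rng=np.random.default_rng(0)
def grid(a,b,c,n): return np.stack(np.meshgrid(*[np.linspace(l,h,m) for (l,h),m in zip((a,b,c),n)]),-1).reshape(-1,3)
body=grid((-39,39),(-96.5,96.5),(-160,-47),(5,11,6)); flange=grid((-35,35),(-35,35),(-340,-160),(3,3,8)); 
HG=20
fing=grid((-10,10),(-HG-1,HG+1),(-47,15),(3,3,4))
pts=np.r_[body,flange,fing]
def box(p,a,b,c,m): return ((p>np.array([a[0],b[0],c[0]])-m)&(p<np.array([a[1],b[1],c[1]])+m)).all(-1)
cg,sg=np.cos(1.31),np.sin(1.31)
def hit(p,m=6):
    h=box(p,(-20,80),(-50,50),(155,270),m+4)|box(p,(32,48),(-8,8),(80,155),m)
    for s in(1,-1): h|=box(p,(25,65),tuple(sorted((s*69,s*82))),(0,244),m)
    y,z=p[:,1]-92,p[:,2]-60; ys=y*cg-z*sg; zs=y*sg+z*cg   # rotate back to shut
    q=np.c_[p[:,0],ys,zs]
    h|=box(q,(-46,-34),(-205,10),(-24,45),m)|box(q,(-112,-40),(-200,-184),(20,36),m)|box(p,(-80,-15),(85,150),(0,110),m)
    h|=box(p,(-165,-14),(-85,85),(0,32),0)
    return h.any()
def tl(lean,head,spin):
    z=R.from_euler('z',head,degrees=True).apply(R.from_euler('y',-lean,degrees=True).apply([0,0,-1]))
    T=tool(0,lean,head); return T@R.from_euler('z',spin,degrees=True).as_matrix()
def ikb(ps,T,q0):
    P=O+S@np.array(ps)/1000; TT=R.from_matrix(S@T)
    f=lambda q:np.r_[(pose(q)[0][-1]-P)*5,(pose(q)[1].inv()*TT).as_rotvec()]
    r=least_squares(f,np.clip(q0,lo+.1,hi-.1),bounds=(lo,hi),x_scale=10,max_nfev=60); return r.x,np.abs(r.fun).max()
def tcp_for(T,xc,yc,zmin=39):
    c=np.array([[sx*9.5,sy*(HG+1),19] for sx in(-1,1) for sy in(-1,1)])@T.T
    i=c[:,0].argmax(); return np.array([xc-c[i,0],yc-c[i,1],zmin-c[:,2].min()]), zmin-c[:,2].min()+c[i,2]
if __name__=='__main__':
    res=[]
    for lean in (35,40,45):
      for head in range(-60,31,10):
        for spin in range(-60,61,10):
          for yc in (-30,-15,0,15):
            T=tl(lean,head,spin); p,zc=tcp_for(T,3,yc)
            if zc>54 or hit(pts@T.T+p): continue
            res.append((lean,head,spin,yc,zc))
    print(len(res)); seen={}
    for r in res: seen.setdefault((r[0],r[1],r[2]),[]).append((r[3],int(r[4])))
    out=[]
    for k,y in seen.items():
        yc=min(y,key=lambda a:abs(a[0]+10))[0]; T=tl(*k); best=None
        for _ in range(4):
            q0=lo+(hi-lo)*rng.random(6); q0[0]=rng.uniform(50,110);q0[1]=rng.uniform(10,70);q0[2]=rng.uniform(-55,40)
            q,e=ikb(tcp_for(T,3,yc)[0],T,q0)
            if e<1e-3:
                d=door(q)
                if best is None or d>best[0]: best=(d,q)
        if best: out.append((best[0],k,y,best[1]))
    out.sort(key=lambda a:-a[0])
    for o in out[:25]: print(round(o[0],3),o[1],o[2],o[3])
E
time python3 push.py
```

```text
8
real	0m2.030s
user	0m2.533s
sys	0m0.144s
```

>>> play_rows(plan=[[0,2,1,0,0,0],[0,2,1,0,0,0],[0,2,1,0,0,0],[0,1.5,1,0,0,0],[0,1.3,1,0,0,0],[0,0,0,0,0,0],[0,0,0,0,0,0]])

```text
clock: 3.57
tool_pos: [0.4246, 0.442, 0.346]
orientation: [150.2, -0.1, -3.4]
force: [0.2, 0.1, 0.3]
opening: 0.0599
gripper_force: 0.0
```

```bash
python3 - <<'E'
from st import *
save('wrist','w1')
for c in ('wrist','top'):
    if c=='top': snapshot(c)
    for t in ('guard_handle','start_top','lip','guard_hinge'):
        for d in spot_point(c,t)[:1]: print(c,t,S.T@(np.array(d['position'])-O)*1000,round(d['score'],2))
to([-98,-98,88])
E
```

```text
wrist guard_handle [-82.77 -97.84  86.7 ] 0.61
wrist start_top [-137.94 -104.79   61.7 ] 0.88
top guard_handle [-84.58 -97.76  91.4 ] 0.66
top start_top [-142.05 -108.05   62.4 ] 0.42
t 4.07 TCP st mm [-97.71 -43.92 343.58] tip [-97.69 -53.43 327.13] q [  69.41   27.47   14.17    8.78 -105.44   17.29] F st [-0.58 -0.25  0.1 ] open 60.5 gf 0.0
tool axes in station (cols)
 [[ 1.    0.    0.  ]
 [ 0.   -0.87 -0.5 ]
 [-0.    0.5  -0.87]]
shift cm [-0.04 -8.11 24.83]
```

View pics/w1.png

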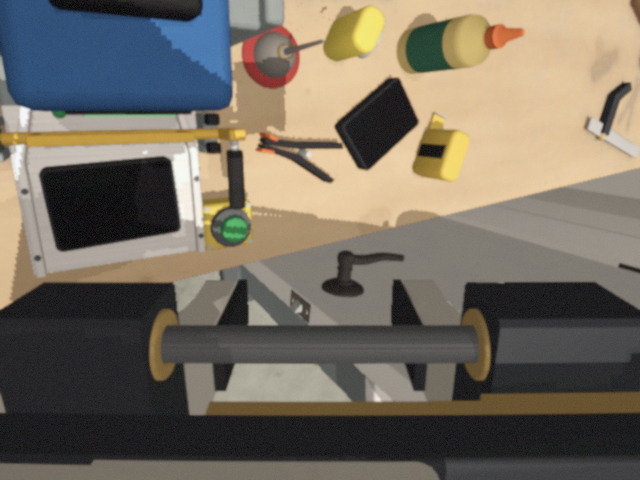

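>>> play_rows(plan=[[0,-2,1,0,0,0],[0,-2,2,0,0,0],[0,-2,2,0,0,0],[0,-2.1,2,0,0,0],[0,0,2.5,0,0,0],[0,0,2.5,0,0,0],[0,0,2,0,0,0],[0,0,2,0,0,0],[0,0,2,0,0,0],[0,0,1,0,0,0],[0,0,0,0,0,0],[0,0,0,0,0,0]], grip=3.6)

```text
clock: 5.07
tool_pos: [0.4239, 0.4176, 0.1391]
orientation: [150.0, -0.0, -3.5]
force: [0.1, 0.8, 0.6]
opening: 0.0358
gripper_force: 0.0
```

```bash
python3 - <<'E'
from st import *
s=save('wrist','w2')
for d in spot_point('wrist','guard_handle')[:1]: print(S.T@(np.array(d['position'])-O)*1000,round(d['score'],2))
to([-98,-96,91.5])
E
```

```text
[-84.97 -99.48  88.2 ] 0.83
t 5.17 TCP st mm [-97.24 -67.87 139.87] tip [-97.2  -77.34 123.4 ] q [ 68.83  32.69  -4.11   8.87 -82.    14.21] F st [1.11 1.33 1.1 ] open 36.0 gf 0.0
tool axes in station (cols)
 [[ 1.    0.    0.  ]
 [ 0.   -0.87 -0.5 ]
 [ 0.    0.5  -0.87]]
shift cm [-0.09  0.03  5.6 ]
```

View pics/w2.png

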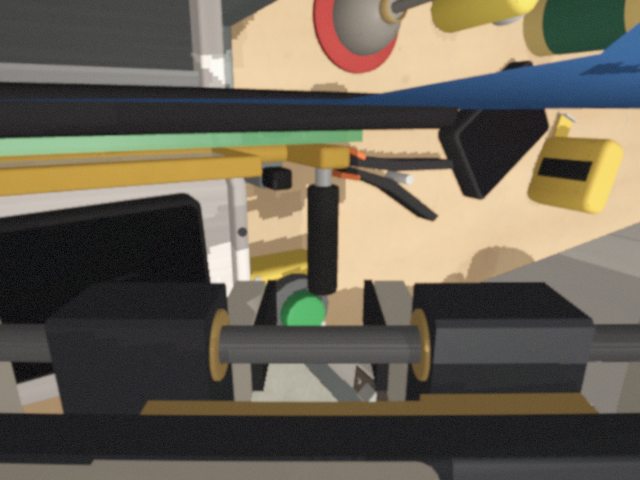

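The handle, at (322,240), is centred between the pads at (270..370). I'll advance and grip.

>>> play_rows(plan=[[0,0,2,0,0,0],[0,0,2,0,0,0],[0,0,1.4,0,0,0],[0,0,0,0,0,0],[0,0,0,0,0,0]])

```text
clock: 5.58
tool_pos: [0.4223, 0.391, 0.0928]
orientation: [150.0, -0.0, -3.5]
force: [0.6, 0.5, 1.0]
opening: 0.036
gripper_force: 0.0
```

>>> play_rows(plan=[[0,0,0,0,0,0],[0,0,0,0,0,0],[0,0,0,0,0,0],[0,0,0,0,0,0],[0,0,0,0,0,0],[0,0,0,0,0,0]], grip=1)

```text
clock: 6.08
tool_pos: [0.4221, 0.3896, 0.0933]
orientation: [149.9, -0.0, -3.5]
force: [0.1, -2.3, 5.2]
opening: 0.0152
gripper_force: 30.0
```

```bash
python3 - <<'E'
from st import *
p,Ts,T=state()
# arc from current point, hinge (92,60)
r=p[1:]-np.array([92,60]); rad=np.hypot(*r); a0=np.arctan2(r[1],r[0]); print('rad',rad,np.degrees(a0))
prev=p
for i,g in enumerate(np.linspace(0,1.29,22)[1:]):
    q=np.array([p[0],92+rad*np.cos(a0-g),60+rad*np.sin(a0-g)]); print(round(g,2),(Ts.T@(q-prev)/10).round(2)); prev=q
E
```

```text
t 6.08 TCP st mm [-97.47 -96.82  93.3 ] tip [ -97.45 -106.35   76.87] q [ 68.09  33.5  -10.03   9.44 -75.47  13.69] F st [ 0.23 -2.32  5.18] open 15.2 gf 30.0
tool axes in station (cols)
 [[ 1.    0.    0.  ]
 [ 0.   -0.87 -0.5 ]
 [ 0.    0.5  -0.87]]
rad 191.7323211588608 169.99713245543236
0.06 [ 0.    0.37 -1.12]
0.12 [ 0.    0.3  -1.14]
0.18 [ 0.    0.23 -1.15]
0.25 [ 0.    0.16 -1.17]
0.31 [ 0.    0.09 -1.17]
0.37 [ 0.    0.02 -1.18]
0.43 [ 0.   -0.06 -1.18]
0.49 [ 0.   -0.13 -1.17]
0.55 [ 0.   -0.2  -1.16]
0.61 [ 0.   -0.27 -1.15]
0.68 [ 0.   -0.34 -1.13]
0.74 [ 0.   -0.41 -1.1 ]
0.8 [ 0.   -0.48 -1.08]
0.86 [ 0.   -0.54 -1.05]
0.92 [ 0.   -0.61 -1.01]
0.98 [ 0.   -0.67 -0.97]
1.04 [ 0.   -0.72 -0.93]
1.11 [ 0.   -0.78 -0.88]
1.17 [ 0.   -0.83 -0.83]
1.23 [ 0.   -0.88 -0.78]
1.29 [ 0.   -0.93 -0.72]
```

>>> play_rows(plan=[[0,0.41,-1.12,0,0,0],[0,0.34,-1.15,0,0,0],[0,0.27,-1.16,0,0,0],[0,0.2,-1.18,0,0,0],[0,0.12,-1.19,0,0,0],[0,0.05,-1.19,0,0,0],[0,-0.02,-1.19,0,0,0],[0,-0.09,-1.19,0,0,0],[0,-0.17,-1.18,0,0,0],[0,-0.24,-1.17,0,0,0],[0,0,0,0,0,0]])

```text
clock: 7.0
tool_pos: [0.4255, 0.4431, 0.2013]
orientation: [150.2, -0.1, -3.4]
force: [1.6, -4.1, 3.1]
opening: 0.0152
gripper_force: 30.0
```

```bash
python3 -c "
from st import *
state()"
```

```text
t 7.0 TCP st mm [-97.36 -43.27 201.3 ] tip [-97.31 -52.73 184.82] q [ 69.44  31.58   2.75   8.52 -89.89  14.9 ] F st [ 1.86 -4.01  3.14] open 15.2 gf 30.0
tool axes in station (cols)
 [[ 1.    0.    0.  ]
 [ 0.   -0.87 -0.5 ]
 [ 0.    0.5  -0.87]]
```

Small forces. I'll continue to the stop.

>>> play_rows(plan=[[0,-0.31,-1.14,0,0,0],[0,-0.38,-1.12,0,0,0],[0,-0.45,-1.1,0,0,0],[0,-0.51,-1.07,0,0,0],[0,-0.58,-1.03,0,0,0],[0,-0.64,-0.99,0,0,0],[0,-0.7,-0.95,0,0,0],[0,-0.76,-0.9,0,0,0],[0,-0.81,-0.85,0,0,0],[0,-0.86,-0.8,0,0,0],[0,0,0,0,0,0]])

```text
clock: 7.92
tool_pos: [0.4322, 0.5454, 0.2561]
orientation: [150.2, -0.2, -3.4]
force: [4.6, 0.9, 3.9]
opening: 0.015
gripper_force: 30.0
```

```bash
python3 -c "
from st import *
p,T,_=state(); r=p+4*T[:,2]-[0,92,60]; print(np.radians(171.7)-np.arctan2(r[2],r[1]),np.hypot(r[1],r[2]))"
```

```text
t 7.92 TCP st mm [-97.12  59.24 256.09] tip [-97.04  49.79 239.6 ] q [  71.55   38.37   22.38    7.76 -102.81   14.79] F st [4.51 1.16 3.86] open 15.0 gf 30.0
tool axes in station (cols)
 [[ 1.    0.    0.  ]
 [ 0.   -0.87 -0.5 ]
 [ 0.    0.5  -0.87]]
1.2474410104648275 195.72414261219308
```

>>> play_rows(plan=[[0,-0.4,-0.3,0,0,0],[0,0,0,0,0,0]])

```text
clock: 8.08
tool_pos: [0.4324, 0.549, 0.2567]
orientation: [150.1, -0.1, -3.4]
force: [4.2, -0.1, 5.5]
opening: 0.0148
gripper_force: 30.0
```

>>> play_rows(plan=[[0,0,0,0,0,0],[0,0,0,0,0,0],[0,0,0,0,0,0],[0,0,-1,0,0,0],[0,0,-2,0,0,0],[0,0,-2,0,0,0],[0,0,-2,0,0,0],[0,0,-2,0,0,0],[0,0,0,0,0,0],[0,0,0,0,0,0],[0,0,0,0,0,0],[0,0,0,0,0,0]], grip=5.6)

```text
clock: 9.08
tool_pos: [0.4339, 0.5923, 0.3317]
orientation: [149.9, 0.1, -3.5]
force: [0.3, 0.3, 0.2]
opening: 0.0559
gripper_force: 0.0
```

```bash
python3 - <<'E'
from st import *
state()
a=snapshot('scene'); 
for c in ('scene','top'):
    if c=='top': b=snapshot('top')
    for t in ('guard_handle','black_box'):
        for d in spot_point(c,t)[:2]: print(c,t,S.T@(np.array(d['position'])-O)*1000,round(d['score'],2))
im=np.vstack([cv2.resize(a['frame'][100:260,200:400],None,fx=3,fy=3)[:, :600],])
im2=cv2.resize(b['frame'][150:320,140:340],None,fx=2,fy=2)
H=max(im.shape[0],im2.shape[0]); im=cv2.resize(im,(400,320)); out=np.zeros((340,800,3),np.uint8); out[:320,:400]=im; out[:,400:]=im2
cv2.imwrite('pics/g3.png',out[:,:,::-1])
E
```

```text
t 9.08 TCP st mm [-98.27 106.14 331.67] tip [-98.27  96.61 315.23] q [  72.34   42.49   39.26    7.79 -115.92   15.79] F st [0.31 0.3  0.15] open 55.9 gf 0.0
tool axes in station (cols)
 [[ 1.    0.   -0.  ]
 [ 0.   -0.87 -0.5 ]
 [-0.    0.5  -0.87]]
scene guard_handle [-82.49  74.41 251.9 ] 0.56
scene black_box [-103.46    5.77   31.9 ] 0.92
top guard_handle [-81.86  72.24 256.1 ] 0.68
top guard_handle [ -70.07 -429.8    -2.6 ] 0.51
```

View pics/g3.png

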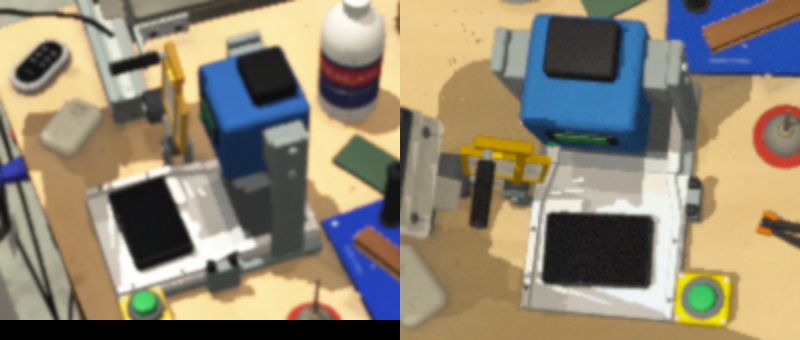

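Scene: the guard stays open (handle about (135,65) in the left crop, (482,195) in the right) and the box is untouched at (150,220). The fork rest is at (693,198). Next I'll search for a push pose that clears guard, head and door.

```bash
cat > push2.py <<'E'
from push import *
bodyfl=np.r_[body,flange]
def fingers(g):
    return np.concatenate([grid((-9.5,9.5),tuple(sorted((s*g/2,s*(g/2+21)))),(-47,19),(3,3,6)) for s in(1,-1)])
def place(T,g,xc,yc):
    F=fingers(g)@T.T; 
    # lowest z
    z=38-F[:,2].min()
    m=F[:,2]+z<54; i=np.where(m)[0][F[m,0].argmax()]
    return np.array([xc-F[i,0],yc-F[i,1],z]),F[i,2]+z,F
def fhit(p):
    return (box(p,(-55,-28),(-105,-76),(0,70),4)|box(p,(-165,80),(57,85),(0,44),1)|box(p,(-165,80),(-85,-57),(0,44),1)|box(p,(-170,-113),(-133,-79),(0,62),3)).any()
if __name__=='__main__':
    from concurrent.futures import ProcessPoolExecutor
    def work(k):
        lean,head,spin,g=k; T=tl(lean,head,spin); out=[]
        for yc in range(-40,41,10):
            p,zc,F=place(T,g,3,yc)
            if zc>53 or hit(bodyfl@T.T+p,5) or hit(F+p,3) or fhit(F+p) or fhit(bodyfl@T.T+p): continue
            best=None
            r=np.random.default_rng(1)
            for _ in range(4):
                q0=[r.uniform(55,100),r.uniform(15,60),r.uniform(-55,20),r.uniform(-90,94),r.uniform(-120,-20),r.uniform(-100,60)]
                q,e=ikb(p,T,q0)
                if e<1e-3 and (best is None or door(q)>best[0]): best=(door(q),q)
            out.append((best[0] if best else -1,k,yc,round(zc),best[1] if best else None))
        return out
    ks=[(l,h,s,g) for l in (30,35,40,45,50) for h in range(-70,31,10) for s in range(-60,61,10) for g in (0,40,87)]
    with ProcessPoolExecutor() as ex: out=sum(ex.map(work,ks,chunksize=20),[])
    out.sort(key=lambda a:-a[0]); print(len(out))
    for o in out[:20]: print(round(o[0],3),*o[1:])
E
time timeout 500 python3 push2.py
```

```text
95
0.135 (50, -30, -10, 87) -30 52 [ 74.15  32.69 -43.24  62.34 -55.47 -63.67]
0.133 (50, -30, -10, 87) -40 52 [ 73.7   32.12 -44.55  63.2  -55.04 -64.41]
0.124 (45, -30, -10, 87) -40 51 [ 72.3   30.02 -44.06  60.81 -51.18 -60.2 ]
0.124 (50, -30, -30, 87) -40 51 [ 72.19  30.95 -43.93  63.44 -55.51 -42.26]
0.119 (50, -30, -40, 87) -40 49 [ 71.43  30.67 -43.25  63.53 -55.75 -31.12]
0.115 (45, -30, -30, 87) -40 50 [ 70.66  29.02 -43.35  61.   -51.6  -37.99]
0.105 (50, -20, -10, 87) -20 52 [ 68.95  29.89 -50.07  79.25 -51.17 -67.08]
0.101 (50, -20, -20, 87) -20 52 [ 68.25  29.26 -49.7   79.13 -51.23 -55.79]
0.101 (50, -20, -10, 87) -30 52 [ 68.23  29.34 -51.26  80.46 -50.93 -67.87]
0.097 (45, -20, -10, 87) -20 51 [ 67.65  27.91 -49.24  76.34 -46.68 -62.21]
0.097 (50, -20, -30, 87) -20 51 [ 67.61  28.82 -49.09  78.91 -51.3  -44.44]
0.096 (50, -20, -20, 87) -30 52 [ 67.53  28.7  -50.89  80.32 -50.98 -56.55]
0.096 (40, -20, 0, 87) -20 50 [ 67.39  26.89 -48.33  72.24 -42.44 -67.79]
0.095 (50, -20, -30, 40) -40 51 [ 67.35  29.7  -49.17  79.91 -51.07 -45.63]
0.093 (50, -20, -40, 87) -20 49 [ 67.05  28.6  -48.26  78.61 -51.39 -33.08]
0.093 (45, -20, -10, 87) -30 51 [ 66.89  27.33 -50.44  77.61 -46.38 -62.99]
0.093 (50, -20, -30, 87) -30 51 [ 66.89  28.25 -50.28  80.09 -51.04 -45.18]
0.091 (40, -20, 0, 87) -30 50 [ 66.62  26.29 -49.54  73.57 -42.08 -68.58]
0.089 (50, -20, -40, 87) -30 49 [ 66.33  28.02 -49.44  79.77 -51.12 -33.8 ]
0.088 (45, -20, -20, 87) -30 51 [ 66.14  26.8  -50.    77.4  -46.43 -51.62]
real	0m8.703s
user	0m28.936s
sys	0m0.234s
```

```bash
cat > p3.py <<'E'
from push2 import *
g=87.5
def place2(T,xc,yc,zmin):
    F=fingers(g)@T.T; L=F[F.shape[0]//2:] if T[1,1]<0 else F[:F.shape[0]//2]  # left(+y) finger
    z=zmin-L[:,2].min(); i=L[:,0].argmax(); tips=L[np.argsort(-L[:,0])[:3]]
    return np.array([xc-L[i,0],yc-L[:,1].mean(),z]),L[i,2]+z,F
if __name__=='__main__':
  for lean in (40,45,50):
   for head in (-15,-20,-25,-30):
    sp=min(range(-40,41),key=lambda s:abs(tl(lean,head,s)[0,1])); T=tl(lean,head,sp)
    for yc in (5,0,-5,-10,-15,-20,-25):
        s=''
        for xc in (-145,-110,-75,-40,-20,-10,3):
            p,zc,F=place2(T,xc,yc,36); c=''
            for n,P in (('B',bodyfl@T.T+p),('F',F+p)):
                c+=(n+'h' if hit(P,4) else '')+(n+'f' if fhit(P) else '')
            s+=f' {xc}:{c or "ok"}'
        q,e=ikb(p,T,[68,28,-49,70,-46,-60])
        if '3:ok' in s: print(lean,head,sp,yc,s,'zc',round(zc),'e',round(e,4),'door',round(door(q),3),q)
E
python3 p3.py
```

```text
40 -15 -19 -20  -145:Ff -110:Ff -75:ok -40:ok -20:ok -10:ok 3:ok zc 48 e 0.0 door 0.064 [ 62.25  25.03 -50.03  81.17 -39.95 -47.64]
40 -15 -19 -25  -145:Ff -110:Ff -75:ok -40:ok -20:ok -10:ok 3:ok zc 48 e 0.0 door 0.062 [ 61.78  24.73 -50.59  81.92 -39.8  -48.02]
40 -20 -25 -25  -145:ok -110:ok -75:ok -40:ok -20:ok -10:ok 3:ok zc 47 e 0.0 door 0.083 [ 65.23  25.85 -47.44  72.11 -42.48 -39.8 ]
45 -15 -21 -15  -145:Ff -110:Ff -75:ok -40:ok -20:ok -10:ok 3:ok zc 54 e 0.0 door 0.072 [ 63.49  26.66 -50.68  85.13 -44.66 -51.01]
45 -15 -21 -20  -145:Ff -110:Ff -75:ok -40:ok -20:ok -10:ok 3:ok zc 54 e 0.0 door 0.069 [ 63.05  26.38 -51.24  85.83 -44.54 -51.39]
45 -15 -21 -25  -145:Ff -110:Ff -75:ok -40:ok -20:ok -10:ok 3:ok zc 54 e 0.0 door 0.067 [ 62.59  26.09 -51.79  86.55 -44.43 -51.77]
45 -20 -27 -25  -145:ok -110:ok -75:ok -40:ok -20:ok -10:ok 3:ok zc 48 e 0.0 door 0.089 [ 66.23  27.22 -48.59  76.4  -46.68 -43.3 ]
50 -15 -23 -15  -145:ok -110:ok -75:ok -40:ok -20:ok -10:ok 3:ok zc 56 e 0.0 door 0.079 [ 64.63  28.37 -51.6   88.29 -49.55 -53.86]
50 -15 -23 -20  -145:ok -110:ok -75:ok -40:ok -20:ok -10:ok 3:ok zc 56 e 0.0 door 0.076 [ 64.21  28.09 -52.16  88.96 -49.47 -54.24]
50 -15 -23 -25  -145:ok -110:ok -75:ok -40:ok -20:ok -10:ok 3:ok zc 56 e 0.0 door 0.074 [ 63.77  27.82 -52.72  89.63 -49.4  -54.61]
50 -20 -30 -20  -145:ok -110:ok -75:ok -40:ok -20:ok -10:ok 3:ok zc 57 e 0.0 door 0.098 [ 67.79  29.18 -48.74  78.76 -51.34 -44.46]
50 -20 -30 -25  -145:ok -110:ok -75:ok -40:ok -20:ok -10:ok 3:ok zc 57 e 0.0 door 0.096 [ 67.44  28.9  -49.34  79.33 -51.2  -44.83]
50 -25 -36 -20  -145:ok -110:ok -75:ok -40:ok -20:ok -10:ok 3:ok zc 57 e 0.0 door 0.113 [ 70.41  30.5  -44.87  69.83 -53.72 -35.98]
50 -25 -36 -25  -145:ok -110:ok -75:ok -40:ok -20:ok -10:ok 3:ok zc 57 e 0.0 door 0.112 [ 70.13  30.21 -45.5   70.31 -53.54 -36.34]
```

```bash
cat > p4.py <<'E'
from p3 import *
T=tl(45,-20,-27)
if __name__=='__main__':
    print(T)
    for yc in (5,-5,-15,-22):
        s=''
        for xc in (-160,-145,-110,-90,-75,-60,-50,-40,-20,3):
            p,zc,F=place2(T,xc,yc,36)
            s+=f' {xc}:'+''.join((n+'h' if hit(P,3) else '')+(n+'f' if fhit(P) else '') for n,P in (('B',bodyfl@T.T+p),('F',F+p)))
        print(yc,s)
    p,Ts,_=state(); A=place2(T,-160,5,36)[0]; B=place2(T,3,-24,36)[0]; print('start TCP',A,'final',B,'zc',zc)
    rv=(R.from_matrix(Ts).inv()*R.from_matrix(T)).as_rotvec(degrees=True); print('rotvec',rv,np.linalg.norm(rv))
    W=np.array([-200,60,330.]); print('shift to W',Ts.T@(W-p)/10,'then in new frame to above',T.T@(A+[0,0,100]-W)/10,'down',T.T@[0,0,-10])
    q=eval(open('log.txt').readlines()[-1])[0]; n=R.from_matrix(Ts)
    for f in np.linspace(0,1,6):
        q,e=ikb(W,(n*R.from_rotvec(rv*f,degrees=True)).as_matrix(),q); print(f,round(e,4),q,round(door(q),3))
    for P in (A+[0,0,100],A,B):
        q,e=ikb(P,T,q); print(P,round(e,4),q,round(door(q),3))
E
python3 p4.py
```

```text
[[ 0.75 -0.    0.66]
 [ 0.21 -0.95 -0.24]
 [ 0.63  0.32 -0.71]]
5  -160: -145: -110: -90: -75: -60: -50: -40:Ff -20:BhFf 3:Bh
-5  -160: -145: -110: -90: -75: -60: -50: -40:Ff -20:Ff 3:Bh
-15  -160: -145: -110: -90: -75: -60: -50: -40: -20: 3:Bh
-22  -160: -145: -110: -90: -75: -60: -50: -40: -20: 3:Bh
t 9.38 TCP st mm [-97.93 106.47 332.63] tip [-97.92  96.97 316.18] q [  72.33   42.47   39.37    7.83 -115.94   15.79] F st [-0.52 -0.05  0.89] open 56.2 gf 0.0
tool axes in station (cols)
 [[ 1.    0.    0.  ]
 [ 0.   -0.87 -0.5 ]
 [-0.    0.5  -0.87]]
start TCP [-179.92  -49.76   76.21] final [-16.92 -78.76  76.21] zc 47.970698351365954
rotvec [10.69 41.46  4.35] 43.03545495630076
shift to W [-10.21   3.88   2.55] then in new frame to above [-10.51   5.45  14.86] down [-6.3  -3.21  7.07]
0.0 0.0 [  78.76   32.68   23.01    4.11 -110.07    8.14] 0.161
0.2 0.0 [  82.3    29.43   15.35   10.53 -103.01    5.47] 0.174
0.4 0.0 [ 85.78  26.4    7.35  17.05 -96.34   1.48] 0.174
0.6000000000000001 0.0 [ 89.1   23.68  -0.87  23.9  -90.27  -3.73] 0.174
0.8 0.0 [ 92.09  21.35  -9.19  31.23 -85.04 -10.1 ] 0.174
1.0 0.0 [ 94.58  19.52 -17.45  39.16 -80.87 -17.48] 0.174
[-179.92  -49.76  176.21] 0.0 [ 92.47  18.68 -42.33  45.97 -62.09 -33.47] 0.174
[-179.92  -49.76   76.21] 0.0 [ 90.11  26.7  -48.07  54.62 -52.58 -45.36] 0.174
[-16.92 -78.76  76.21] 0.0 [ 66.3   27.28 -48.47  76.28 -46.71 -43.23] 0.089
```

>>> play_rows(plan=[[-2.6,0,0,0,0,0],[-2.6,1,0,0,0,0],[-2.5,1.4,1.2,0,0,0],[-2.5,1.5,1.3,0,0,0],[0,0,0,1.53,5.92,0.62],[0,0,0,1.53,5.92,0.62],[0,0,0,1.53,5.92,0.62],[0,0,0,1.53,5.92,0.62],[0,0,0,1.53,5.92,0.62],[0,0,0,1.53,5.92,0.62],[0,0,0,1.53,5.92,0.62],[0,0,0,0,0,0],[0,0,0,0,0,0]], grip=8.75)

```text
clock: 10.47
tool_pos: [0.3289, 0.5516, 0.3302]
orientation: [155.4, -39.0, 12.4]
force: [0.1, 0.6, 1.5]
opening: 0.0876
gripper_force: 0.0
```

```bash
cat > go.py <<'E'
import sys
from p4 import *
a=[float(x) for x in sys.argv[1:]]   # xc yc zmin dz
p,Ts,_=state(); P=place2(T,*a[:3])[0]+[0,0,a[3] if len(a)>3 else 0]
print('target',P,'shift cm',(Ts.T@(P-p)/10),'rot',(R.from_matrix(Ts).inv()*R.from_matrix(T)).as_rotvec(degrees=True))
F=place2(T,0,0,36); L=fingers(g)[len(fingers(g))//2:]@Ts.T+p; i=L[:,0].argmax(); print('contact x,z',L[i],'finger y',L[:,1].mean(),'zmin',L[:,2].min(),'dx-unit',Ts.T@[1,0,0])
E
python3 go.py -160 5 36 100
```

```text
t 10.47 TCP st mm [-200.59   59.04  330.15] tip [-187.96   54.44  316.72] q [ 94.65  19.43 -17.56  39.14 -80.91 -17.38] F st [0.1  0.58 1.5 ] open 87.6 gf 0.0
tool axes in station (cols)
 [[ 0.75 -0.    0.66]
 [ 0.21 -0.95 -0.24]
 [ 0.63  0.32 -0.71]]
target [-179.92  -49.76  176.21] shift cm [-10.47   5.32  14.89] rot [ 0.01 -0.02  0.16]
contact x,z [-180.79  117.75  301.79] finger y 113.76635497081135 zmin 289.83536349980733 dx-unit [ 0.75 -0.    0.66]
```

>>> play_rows(plan=[[-2.1,1.06,3,0,0,0],[-2.1,1.06,3,0,0,0],[-2.1,1.06,3,0,0,0],[-2.1,1.06,3,0,0,0],[-2.07,1.08,2.9,0,0,0],[-1.3,-0.64,1.4,0,0,0],[-1.3,-0.64,1.4,0,0,0],[-1.3,-0.64,1.4,0,0,0],[0,0,0,0,0,0],[0,0,0,0,0,0]])

```text
clock: 11.3
tool_pos: [0.343, 0.4439, 0.1161]
orientation: [155.6, -39.0, 12.1]
force: [0.5, 0.8, 0.4]
opening: 0.0872
gripper_force: 0.0
```

```bash
python3 go.py -152 5 36; python3 - <<'E'
from st import *
a=save('wrist','w4')
for c in ('wrist','scene'):
    if c=='scene': snapshot(c)
    for d in spot_point(c,'black_box')[:1]: print(c,S.T@(np.array(d['position'])-O)*1000,round(d['score'],2))
E
```

```text
t 11.3 TCP st mm [-179.73  -47.61  116.07] tip [-167.12  -52.22  102.63] q [ 91.22  23.5  -45.62  50.43 -56.3  -40.14] F st [0.41 0.83 0.41] open 87.2 gf 0.0
tool axes in station (cols)
 [[ 0.75 -0.    0.66]
 [ 0.21 -0.95 -0.24]
 [ 0.63  0.32 -0.71]]
target [-171.92  -49.76   76.21] shift cm [-1.97 -1.08  3.39] rot [ 0.05  0.04 -0.06]
contact x,z [-159.73   11.1    87.84] finger y 7.172108040275896 zmin 75.86711157150802 dx-unit [ 0.75 -0.    0.66]
wrist [ 1.22  1.38 37.1 ] 0.73
scene [-100.22    3.57   29.  ] 0.59
```

View pics/w4.png

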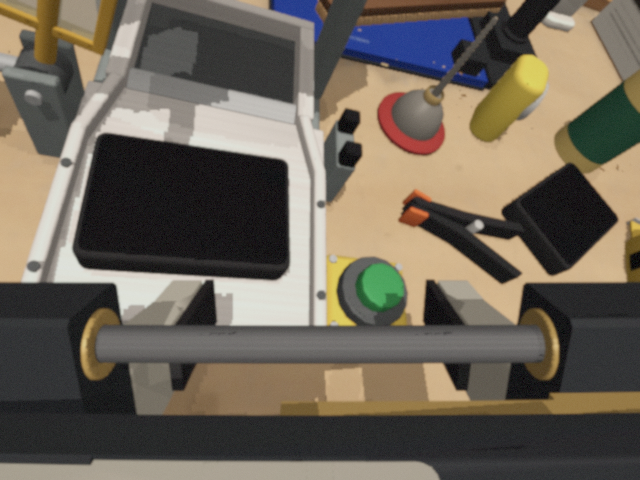

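Wrist view: the box is square in the channel at (185,205) and the button, at (380,290), is clear of the fingers. I'll lower behind the box and push stage 1.

>>> play_rows(plan=[[-1,-0.54,1.7,0,0,0],[-0.97,-0.54,1.7,0,0,0],[0,0,0,0,0,0],[0.3,0,0.26,0,0,0],[0.3,0,0.26,0,0,0],[0.3,0,0.26,0,0,0],[0.45,0,0.4,0,0,0],[0.45,0,0.4,0,0,0],[0.45,0,0.4,0,0,0],[0.45,0,0.4,0,0,0],[0.45,0,0.4,0,0,0],[0.45,0,0.4,0,0,0],[0.45,0,0.4,0,0,0],[0.3,0,0.26,0,0,0],[0,0,0,0,0,0]])

```text
clock: 12.75
tool_pos: [0.4073, 0.4312, 0.0761]
orientation: [155.1, -39.0, 12.4]
force: [-36.2, -19.4, 25.1]
opening: 0.0875
gripper_force: 19.5
```

```bash
python3 go.py -90 5 36; python3 - <<'E'
from st import *
for c in ('top','scene'):
    snapshot(c)
    for d in spot_point(c,'black_box')[:1]: print(c,S.T@(np.array(d['position'])-O)*1000,round(d['score'],2))
E
```

```text
t 12.75 TCP st mm [-114.85  -56.3    76.11] tip [-102.22  -61.01   62.71] q [ 80.94  27.03 -48.29  62.57 -50.51 -44.02] F st [-34.88 -21.6   25.12] open 87.5 gf 19.5
tool axes in station (cols)
 [[ 0.75 -0.    0.66]
 [ 0.21 -0.94 -0.25]
 [ 0.63  0.33 -0.71]]
target [-109.92  -49.76   76.21] shift cm [ 0.51 -0.62  0.16] rot [0.34 0.   0.19]
contact x,z [-94.83   2.21  47.49] finger y -1.5769119404582188 zmin 35.54181966703789 dx-unit [ 0.75 -0.    0.66]
top [-60.73   5.03  33.  ] 0.98
scene [-61.28   0.99  30.6 ] 0.77
```

>>> play_rows(plan=[[-0.7,0,-0.62,0,0,0],[0,0,0,0,0,0]])

```text
clock: 13.12
tool_pos: [0.3982, 0.4367, 0.0759]
orientation: [155.6, -39.0, 12.2]
force: [0.4, 0.2, 0.4]
opening: 0.0876
gripper_force: 0.0
```

```bash
python3 go.py -90 5 36; python3 -c "
from st import *
save('wrist','w5')"
```

```text
t 13.12 TCP st mm [-124.28  -51.38   75.91] tip [-111.66  -55.98   62.47] q [ 82.23  27.05 -48.07  61.59 -50.65 -44.31] F st [0.42 0.2  0.41] open 87.6 gf 0.0
tool axes in station (cols)
 [[ 0.75 -0.    0.66]
 [ 0.21 -0.95 -0.24]
 [ 0.63  0.32 -0.71]]
target [-109.92  -49.76   76.21] shift cm [ 1.13 -0.15  0.89] rot [0.01 0.02 0.04]
contact x,z [-104.39    7.34   47.63] finger y 3.377951314112182 zmin 35.67076234217697 dx-unit [ 0.75 -0.    0.66]
```

View pics/w5.png

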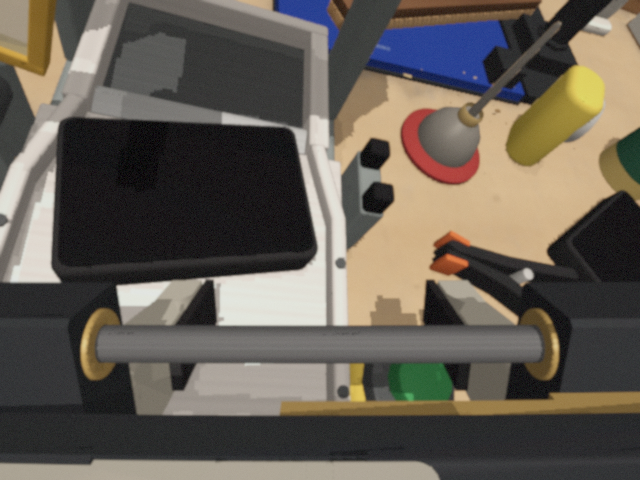

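The box has yawed about 7° CCW and wedged in the narrowing: its rear edge runs from (60,270) to (310,255). I'll shift the finger left and push that corner to straighten it.

>>> play_rows(plan=[[-0.6,0,-0.53,0,0,0],[0.2,-0.95,-0.24,0,0,0],[0.21,-0.95,-0.24,0,0,0],[0.21,-0.95,-0.24,0,0,0],[0,0,0,0,0,0],[0.3,0,0.26,0,0,0],[0.3,0,0.26,0,0,0],[0.3,0,0.26,0,0,0],[0.3,0,0.26,0,0,0],[0.3,0,0.26,0,0,0],[0,0,0,0,0,0]])

```text
clock: 14.08
tool_pos: [0.413, 0.4661, 0.0763]
orientation: [155.6, -39.1, 12.1]
force: [-0.0, 0.2, -0.3]
opening: 0.0871
gripper_force: 0.1
```

```bash
cat > look.py <<'E'
from st import *
from scipy.optimize import least_squares
# yaw of box: dark top face seen by the top camera, ray-cast to z, in station mm
def boxview(z=55,cam='top',xr=(-180,90),yr=(-75,75)):
    s=snapshot(cam); C=R.from_euler('xyz',s['attitude'],degrees=True).as_matrix()
    xs=np.arange(xr[0],xr[1],1.);ys=np.arange(yr[0],yr[1],1.); X,Yg=np.meshgrid(xs,ys,indexing='ij')
    W=(np.stack([X,Yg,np.full_like(X,z)],-1)/1000)@S.T+O; c=(W-s['position'])@C
    u=c[...,0]/c[...,2];w=c[...,1]/c[...,2];k=1+s['k1']*(u*u+w*w)
    return cv2.remap(s['frame'],(s['fx']*u*k+s['cx']).astype(np.float32),(s['fy']*w*k+s['cy']).astype(np.float32),cv2.INTER_LINEAR),xs,ys
if __name__=='__main__':
    for cam in ('top','scene'):
        im,xs,ys=boxview(cam=cam); m=(im.max(-1)<45).astype(np.uint8); m=cv2.morphologyEx(m,cv2.MORPH_OPEN,np.ones((7,7)))
        n,l,st_,ce=cv2.connectedComponentsWithStats(m)
        for i in range(1,n):
            if st_[i,4]>2500:
                r=cv2.minAreaRect(np.argwhere(l==i).astype(np.float32)); print(cam,'centre',r[0][0]+xs[0],r[0][1]+ys[0],'size',r[1],'ang',r[2])
E
python3 go.py -90 5 36; python3 look.py
```

```text
t 14.08 TCP st mm [-111.27  -21.07   76.3 ] tip [-98.65 -25.67  62.86] q [ 81.42  29.09 -43.88  60.75 -51.49 -41.84] F st [-0.06  0.23 -0.28] open 87.1 gf 0.1
tool axes in station (cols)
 [[ 0.75 -0.    0.66]
 [ 0.21 -0.95 -0.24]
 [ 0.63  0.32 -0.71]]
target [-109.92  -49.76   76.21] shift cm [-0.51  2.71  0.79] rot [ 0.01  0.02 -0.05]
contact x,z [-91.29  37.66  48.08] finger y 33.70797050271144 zmin 36.11248319298755 dx-unit [ 0.75 -0.    0.66]
top centre -52.133056640625 -1.6299285888671875 size (70.22286224365234, 103.98320007324219) ang 4.844000339508057
scene centre -52.361907958984375 -8.788772583007812 size (71.98088836669922, 112.85408782958984) ang 6.115502834320068
```

>>> play_rows(plan=[[0.3,0,0.26,0,0,0],[0.3,0,0.26,0,0,0],[0,0,0,0,0,0]])

```text
clock: 14.43
tool_pos: [0.4206, 0.4662, 0.0763]
orientation: [155.6, -39.0, 12.2]
force: [-0.5, -0.1, 0.3]
opening: 0.0878
gripper_force: 0.3
```

```bash
python3 go.py -90 5 36; python3 look.py; python3 - <<'E'
from look import *
a=[]
for z in (32,55):
    im,_,_=boxview(z=z,yr=(-110,110)); a.append(cv2.resize(im,None,fx=1.8,fy=1.8))
cv2.imwrite('pics/r6.png',np.hstack(a)[::-1,::-1,::-1])
E
```

```text
t 14.43 TCP st mm [-103.76  -20.46   76.33] tip [-91.14 -25.05  62.89] q [ 80.47  29.2  -43.72  61.57 -51.24 -41.61] F st [-0.51 -0.17  0.28] open 87.8 gf 0.3
tool axes in station (cols)
 [[ 0.75 -0.    0.66]
 [ 0.21 -0.95 -0.24]
 [ 0.63  0.32 -0.71]]
target [-109.92  -49.76   76.21] shift cm [-1.09  2.77  0.31] rot [-0.03  0.02 -0.02]
contact x,z [-83.84  38.29  48.13] finger y 34.3104548633654 zmin 36.163817361893 dx-unit [ 0.75 -0.    0.66]
top centre -45.980804443359375 -2.9596176147460938 size (69.3061294555664, 105.178955078125) ang 1.1457629203796387
scene centre -46.340667724609375 -9.713859558105469 size (70.54092407226562, 113.52679443359375) ang 1.4688007831573486
```

View pics/r6.png

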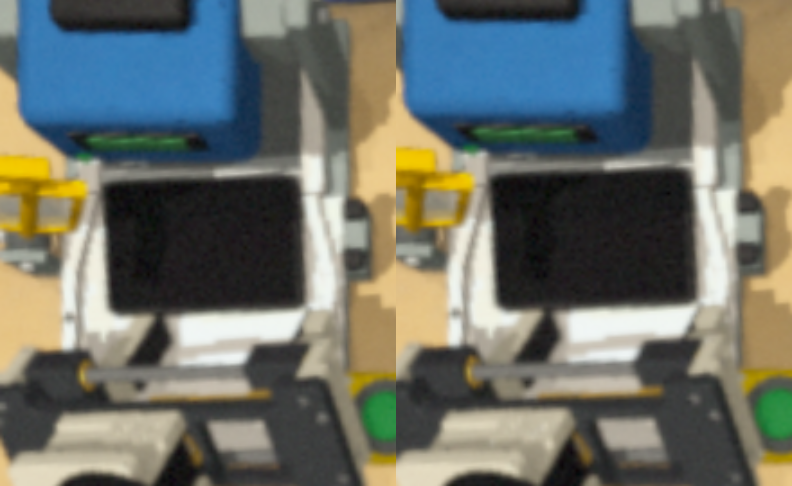

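The box is nearly straight now and its front edge is at the lip. I'll push near its centre.

>>> play_rows(plan=[[-0.45,0,-0.4,0,0,0],[-0.19,0.86,0.22,0,0,0],[-0.19,0.86,0.22,0,0,0],[-0.19,0.85,0.21,0,0,0],[0.3,0,0.26,0,0,0],[0.38,0,0.33,0,0,0],[0.38,0,0.33,0,0,0],[0.38,0,0.33,0,0,0],[0.38,0,0.33,0,0,0],[0,0,0,0,0,0]])

```text
clock: 15.47
tool_pos: [0.4375, 0.438, 0.0767]
orientation: [155.6, -39.1, 12.1]
force: [0.7, 0.2, 0.6]
opening: 0.0873
gripper_force: 0.1
```

```bash
python3 go.py -52 0 36; python3 look.py
```

```text
t 15.47 TCP st mm [-85.08 -47.64  76.66] tip [-72.46 -52.23  63.22] q [ 77.06  27.75 -46.86  65.7  -49.67 -43.05] F st [0.7  0.27 0.6 ] open 87.3 gf 0.1
tool axes in station (cols)
 [[ 0.75 -0.    0.66]
 [ 0.21 -0.95 -0.24]
 [ 0.63  0.32 -0.71]]
target [-71.92 -54.76  76.21] shift cm [0.81 0.66 1.08] rot [ 0.01  0.02 -0.07]
contact x,z [-65.09  11.1   48.46] finger y 7.14375832635887 zmin 36.48992147684147 dx-unit [ 0.75 -0.    0.66]
top centre -28.022842407226562 -2.180206298828125 size (70.7483139038086, 107.79678344726562) ang 4.085616588592529
scene centre -25.895645141601562 -7.371162414550781 size (75.0024185180664, 113.19621276855469) ang 3.5035314559936523
```

>>> play_rows(plan=[[-0.3,0,-0.26,0,0,0],[0.21,-0.95,-0.24,0,0,0],[0.21,-0.95,-0.24,0,0,0],[0.3,0,0.26,0,0,0],[0.3,0,0.26,0,0,0],[0.3,0,0.26,0,0,0],[0.3,0,0.26,0,0,0],[0,0,0,0,0,0]])

```text
clock: 16.23
tool_pos: [0.45, 0.4582, 0.0768]
orientation: [155.7, -39.0, 12.2]
force: [-1.7, 2.5, 0.7]
opening: 0.0874
gripper_force: 1.4
```

```bash
python3 go.py -52 0 36; python3 look.py
```

```text
t 16.23 TCP st mm [-73.92 -26.68  76.84] tip [-61.29 -31.24  63.39] q [ 76.47  29.17 -43.97  65.19 -50.04 -41.21] F st [-1.8   2.39  0.71] open 87.4 gf 1.4
tool axes in station (cols)
 [[ 0.75 -0.    0.66]
 [ 0.21 -0.95 -0.24]
 [ 0.63  0.32 -0.71]]
target [-71.92 -54.76  76.21] shift cm [-0.48  2.64  0.85] rot [-0.12  0.01 -0.01]
contact x,z [-54.07  32.12  48.69] finger y 28.08436635104724 zmin 36.716995580623916 dx-unit [ 0.75 -0.    0.66]
top centre -17.556777954101562 -2.1849517822265625 size (70.16497802734375, 106.47763061523438) ang 0.7538483738899231
scene centre -16.145233154296875 -7.9017181396484375 size (74.30559539794922, 112.31626892089844) ang 2.1610794067382812
```

>>> play_rows(plan=[[-0.45,0,-0.4,0,0,0],[-0.32,1.43,0.36,0,0,0],[-0.32,1.43,0.36,0,0,0],[-0.32,1.43,0.36,0,0,0],[0.3,0,0.26,0,0,0],[0.3,0,0.26,0,0,0],[0.3,0,0.26,0,0,0],[0.3,0,0.26,0,0,0],[0,0,0,0,0,0]])

```text
clock: 17.08
tool_pos: [0.4565, 0.4099, 0.0768]
orientation: [155.4, -39.0, 12.2]
force: [-12.5, -6.7, 6.3]
opening: 0.0869
gripper_force: 6.1
```

```bash
python3 go.py -52 0 36; python3 look.py
```

```text
t 17.08 TCP st mm [-64.37 -74.44  76.78] tip [-51.75 -79.07  63.35] q [ 72.99  26.51 -49.59  70.41 -48.23 -44.19] F st [-12.03  -7.42   6.29] open 86.9 gf 6.1
tool axes in station (cols)
 [[ 0.75 -0.    0.66]
 [ 0.21 -0.95 -0.24]
 [ 0.63  0.32 -0.71]]
target [-71.92 -54.76  76.21] shift cm [-0.18 -1.88 -0.94] rot [0.12 0.02 0.05]
contact x,z [-44.4  -15.78  48.42] finger y -19.682681467011808 zmin 36.45458522857998 dx-unit [ 0.75 -0.    0.66]
top centre -9.360031127929688 -0.46926116943359375 size (71.9912109375, 108.6125717163086) ang 3.416588306427002
scene centre -7.338653564453125 -5.920936584472656 size (75.51679992675781, 112.67716979980469) ang 1.8778774738311768
```

```bash
cat > p5.py <<'E'
import p3
from p4 import *
from push2 import *
for g_ in (0,20,40,60,87.5):
    p3.g=g_; s=''
    for xc in (-45,-40,-35,-30,-25,-20,-15,-10,-5,0,3):
        ok=[]
        for yc in range(-44,45,2):
            p,zc,F=p3.place2(T,xc,yc,36)
            R_=F[:len(F)//2]+p; bb=R_[(R_[:,2]<58)]
            if not any(hit(P,3) or fhit(P) for P in (bodyfl@T.T+p,F+p)): ok.append(yc)
        s+=f' {xc}:{(min(ok),max(ok)) if ok else None}'
    print(g_,s)
E
python3 p5.py
```

```text
0  -45:(-34, -26) -40:(-32, -26) -35:(-32, -26) -30:(-32, -26) -25:None -20:None -15:None -10:None -5:None 0:None 3:None
20  -45:None -40:None -35:None -30:None -25:None -20:None -15:None -10:None -5:None 0:None 3:None
40  -45:None -40:None -35:None -30:None -25:None -20:None -15:None -10:None -5:None 0:(-36, -34) 3:None
60  -45:None -40:None -35:None -30:None -25:None -20:(-36, -36) -15:(-36, -36) -10:(-36, -36) -5:(-36, -36) 0:(-36, -26) 3:(-36, -36)
87.5  -45:(-36, 24) -40:(-36, -8) -35:(-36, -8) -30:(-36, -8) -25:(-36, -8) -20:(-36, -8) -15:(-36, -8) -10:(-36, -14) -5:(-36, -14) 0:(-36, -14) 3:(-36, -24)
```

```bash
python3 - <<'E'
from st import *
s=snapshot('wrist'); o=get_obs(); L=[eval(l) for l in open('log.txt')]
E=R.from_euler
Tt=E('xyz',o['orientation'],degrees=True); C=E('xyz',s['attitude'],degrees=True)
rel=Tt.inv()*C; off=Tt.inv().apply(np.array(s['position'])-o['tool_pos'])
def ray(l,u,v):
    T=E('xyz',l[2],degrees=True); x=(u-s['cx'])/s['fx'];y=(v-s['cy'])/s['fy']; a,b=x,y
    for _ in range(10): k=1+s['k1']*(a*a+b*b); a,b=x/k,y/k
    d=(T*rel).apply([a,b,1]); return np.array(l[1])+T.apply(off),d/np.linalg.norm(d)
def find(p): return min(L,key=lambda l:np.linalg.norm(S.T@(np.array(l[1])-O)*1000-p))
A=find([-179.73,-47.61,116.07]);B=find([-124.28,-51.38,75.91])
for a,b in (((348,118),(375,150)),((350,152),(378,196)),((380,285),(420,380)),((480,235),(510,287))):
    p,d=ray(A,*a);q,e=ray(B,*b); M=np.c_[d,-e]; t=np.linalg.lstsq(M,q-p,rcond=None)[0]
    print(S.T@((p+t[0]*d+q+t[1]*e)/2-O)*1000,np.linalg.norm(p+t[0]*d-q-t[1]*e)*1000)
E
```

```text
[-28.44 -85.19  64.66] 0.33168436985959543
[-54.88 -86.1   62.97] 0.1374406821211417
[-140.7  -103.3    57.75] 0.8125217454422824
[ -63.08 -235.37   -8.44] 10.558089424097806
```

```bash
sed -i 's/(-55,-28),(-105,-76),(0,70),4/(-60,-22),(-96,-76),(0,65),3/' push2.py; sed -i 's/for g_ in .*/for g_ in (87.5,):/; s/range(-44,45,2)/range(-40,45,2)/' p5.py; python3 p5.py
```

```text
87.5  -45:(-36, 24) -40:(-36, 24) -35:(-36, 24) -30:(-36, 24) -25:(-36, -4) -20:(-36, -4) -15:(-36, -4) -10:(-36, -14) -5:(-36, -14) 0:(-36, -14) 3:(-36, -24)
```

>>> play_rows(plan=[[-0.6,0,-0.53,0,0,0],[0.29,-1.33,-0.34,0,0,0],[0.29,-1.33,-0.34,0,0,0],[0.29,-1.33,-0.34,0,0,0],[0.3,0,0.26,0,0,0],[0.3,0,0.26,0,0,0],[0.3,0,0.26,0,0,0],[0.3,0,0.26,0,0,0],[0.3,0,0.26,0,0,0],[0,0,0,0,0,0]])

```text
clock: 18.07
tool_pos: [0.4712, 0.4539, 0.0777]
orientation: [155.8, -39.1, 12.2]
force: [-2.7, 3.0, 2.8]
opening: 0.0876
gripper_force: 1.8
```

```bash
python3 go.py -30 -6 36; python3 look.py
```

```text
t 18.07 TCP st mm [-52.41 -29.64  77.66] tip [-39.79 -34.19  64.21] q [ 73.7   29.28 -43.75  67.55 -49.33 -40.73] F st [-2.88  2.83  2.83] open 87.6 gf 1.8
tool axes in station (cols)
 [[ 0.75 -0.    0.66]
 [ 0.21 -0.95 -0.24]
 [ 0.63  0.32 -0.71]]
target [-49.92 -60.76  76.21] shift cm [-0.56  2.9   1.01] rot [-0.16 -0.01 -0.03]
contact x,z [-32.58  29.18  49.56] finger y 25.12433481126081 zmin 37.58072215051314 dx-unit [ 0.75 -0.    0.66]
top centre 4.0 -2.0 size (106.0, 72.0) ang 90.0
scene centre 5.5 -7.0 size (110.0, 73.0) ang 90.0
```

>>> play_rows(plan=[[-0.5,0,-0.4,0,0,0],[-0.24,0.95,0.31,0,0,0],[-0.24,0.95,0.31,0,0,0],[-0.24,0.95,0.31,0,0,0],[0.3,0,0.26,0,0,0],[0.3,0,0.26,0,0,0],[0.3,0,0.26,0,0,0],[0.3,0,0.26,0,0,0],[0.3,0,0.26,0,0,0],[0.3,0,0.26,0,0,0],[0,0,0,0,0,0]])

```text
clock: 19.08
tool_pos: [0.4877, 0.4209, 0.075]
orientation: [155.6, -39.0, 12.2]
force: [-0.0, 0.3, 0.2]
opening: 0.0874
gripper_force: 0.0
```

```bash
python3 go.py -15 -16 36; python3 look.py
```

```text
t 19.08 TCP st mm [-33.95 -61.51  74.96] tip [-21.33 -66.11  61.52] q [ 69.6   28.01 -47.1   72.71 -47.66 -42.72] F st [-0.02  0.3   0.2 ] open 87.4 gf 0.0
tool axes in station (cols)
 [[ 0.75 -0.    0.66]
 [ 0.21 -0.95 -0.24]
 [ 0.63  0.32 -0.71]]
target [-34.92 -70.76  76.21] shift cm [-0.19  0.92  0.07] rot [-0.    0.02 -0.03]
contact x,z [-14.    -2.78  46.74] finger y -6.742576062996262 zmin 34.770811276342634 dx-unit [ 0.75 -0.    0.66]
scene centre -128.0 37.0 size (74.0, 104.0) ang 90.0
scene centre 19.0 -6.5 size (111.0, 72.0) ang 90.0
```

>>> play_rows(plan=[[-0.3,0,-0.26,0,0,0],[-0.1,0.6,0,0,0,0],[-0.1,0.6,0,0,0,0],[0.3,0,0.26,0,0,0],[0.3,0,0.26,0,0,0],[0.3,0,0.26,0,0,0],[0.3,0,0.26,0,0,0],[0,0,0,0,0,0]])

```text
clock: 19.85
tool_pos: [0.4974, 0.4084, 0.0778]
orientation: [155.6, -39.0, 12.1]
force: [-0.1, -0.5, 0.3]
opening: 0.0874
gripper_force: 0.2
```

```bash
python3 go.py 2 -26 36; python3 look.py
```

```text
t 19.85 TCP st mm [-23.51 -73.4   77.77] tip [-10.9  -78.    64.33] q [ 67.62  27.3  -48.02  74.68 -47.11 -42.81] F st [-0.07 -0.51  0.33] open 87.4 gf 0.2
tool axes in station (cols)
 [[ 0.75 -0.    0.66]
 [ 0.21 -0.95 -0.24]
 [ 0.63  0.32 -0.71]]
target [-17.92 -80.76  76.21] shift cm [0.16 0.64 0.66] rot [-0.    0.03 -0.04]
contact x,z [ -3.56 -14.67  49.56] finger y -18.63004334752139 zmin 37.59341042114286 dx-unit [ 0.75 -0.    0.66]
scene centre -122.0 31.5 size (85.0, 116.0) ang 90.0
scene centre 9.619903564453125 -12.631507873535156 size (100.2725830078125, 69.6820068359375) ang 70.42687225341797
```

>>> play_rows(plan=[[-0.3,0,-0.26,0,0,0],[-0.2,0.62,0.24,0,0,0],[0,0,0,0,0,0],[0.25,0,0.22,0,0,0],[0.25,0,0.22,0,0,0],[0.2,0,0.18,0,0,0],[0,0,0,0,0,0]])

```text
clock: 20.53
tool_pos: [0.502, 0.4013, 0.0767]
orientation: [155.6, -39.0, 12.2]
force: [-1.6, -0.8, 0.4]
opening: 0.0874
gripper_force: 0.5
```

```bash
python3 go.py 2 -26 36; python3 - <<'E'
from st import *
a=save('wrist','w7')
for c in ('wrist','scene','top'):
    if c!='wrist': snapshot(c)
    for d in spot_point(c,'black_box')[:1]: print(c,S.T@(np.array(d['position'])-O)*1000,round(d['score'],2))
E
```

```text
t 20.53 TCP st mm [-18.41 -80.2   76.73] tip [ -5.8  -84.79  63.29] q [ 66.41  27.1  -48.67  76.2  -46.69 -43.28] F st [-1.55 -0.93  0.36] open 87.4 gf 0.5
tool axes in station (cols)
 [[ 0.75 -0.    0.66]
 [ 0.21 -0.95 -0.24]
 [ 0.63  0.32 -0.71]]
target [-17.92 -80.76  76.21] shift cm [-0.01  0.04  0.08] rot [-0.02  0.03 -0.02]
contact x,z [  1.5  -21.46  48.51] finger y -25.43207510882078 zmin 36.54762442388174 dx-unit [ 0.75 -0.    0.66]
wrist [31.37 -1.75 30.9 ] 0.85
scene [32.23 -1.1  28.3 ] 0.97
top [30.02  3.78 30.6 ] 0.7
```

View pics/w7.png

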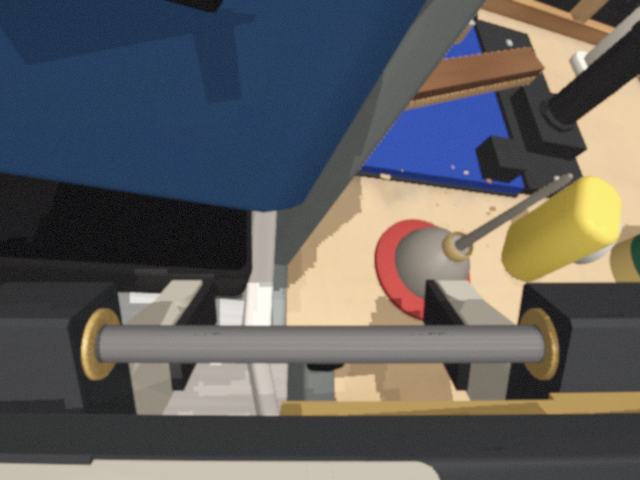

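```bash
sed -i 's/for xc in (.*/for xc in (3,6,9):/; s/range(-40,45,2)/range(-60,-10,2)/' p5.py; python3 p5.py; python3 - <<'E'
from p5 import *
import push
for m in (0,1,2,3):
  for xc,yc in ((6,-26),(9,-26),(9,-32)):
    p,zc,F=p3.place2(T,xc,yc,36.5); P=bodyfl@T.T+p; print(m,xc,yc,'body',hit(P,m),'f',hit(F+p,m),fhit(P),fhit(F+p), [x.round() for x in P if hit(x[None],m)][:3])
E
```

```text
87.5  3:(-36, -24) 6:(-36, -24) 9:(-36, -24)
87.5  3:(-36, -24) 6:(-36, -24) 9:(-36, -24)
0 6 -26 body False f False False False []
0 9 -26 body False f False False False []
0 9 -32 body False f False False False []
1 6 -26 body False f False False False []
1 9 -26 body False f False False False []
1 9 -32 body False f False False False []
2 6 -26 body False f False False False []
2 9 -26 body False f False False False []
2 9 -32 body False f False False False []
3 6 -26 body False f False False False []
3 9 -26 body False f False False False []
3 9 -32 body False f False False False []
```

Clear. The box centre is at x≈31 and the box is still on the lip, so I'll push about 7 mm more.

>>> play_rows(plan=[[-0.05,0.2,0.06,0,0,0],[0.2,0,0.18,0,0,0],[0.2,0,0.18,0,0,0],[0.15,0,0.13,0,0,0],[0,0,0,0,0,0]])

```text
clock: 21.25
tool_pos: [0.5063, 0.4, 0.0756]
orientation: [155.7, -38.8, 12.5]
force: [-25.2, -0.5, 8.3]
opening: 0.0877
gripper_force: 13.5
```

```bash
python3 go.py 2 -26 36; python3 - <<'E'
from st import *
for c in ('wrist','scene','top'):
    snapshot(c)
    for t in ('black_box','nest'):
        for d in spot_point(c,t)[:1]: print(c,t,S.T@(np.array(d['position'])-O)*1000,round(d['score'],2))
E
```

```text
t 21.25 TCP st mm [-14.02 -81.27  75.57] tip [ -1.43 -85.78  62.08] q [ 65.51  27.09 -48.79  77.3  -46.2  -43.14] F st [-25.12  -2.11   8.26] open 87.7 gf 13.5
tool axes in station (cols)
 [[ 0.75  0.    0.66]
 [ 0.22 -0.95 -0.24]
 [ 0.63  0.32 -0.71]]
target [-17.92 -80.76  76.21] shift cm [-0.24 -0.03 -0.32] rot [-0.29  0.11  0.32]
contact x,z [  5.49 -42.29  53.99] finger y -26.561827910239995 zmin 35.3438074342858 dx-unit [0.75 0.   0.66]
wrist black_box [34.39 -0.36 30.8 ] 0.63
scene black_box [39.1  -2.07 30.4 ] 0.69
scene nest [38.29  1.29 22.9 ] 0.89
```

>>> play_rows(plan=[[-0.5,0,-0.44,0,0,0],[-0.7,0,-0.6,0,0,0],[-0.7,0,-0.6,0,0,0],[0,0,0,0,0,0]])

```text
clock: 22.03
tool_pos: [0.4827, 0.4005, 0.0764]
orientation: [155.6, -39.0, 12.2]
force: [-0.4, -0.2, -0.5]
opening: 0.0879
gripper_force: 0.0
```

```bash
cat > edge.py <<'E'
from look import *
from h import *
for c in ('wrist','scene','top'):
    for z in (49,59):
        im,xs,ys=boxview(z=z,cam=c,xr=(-60,60),yr=(-70,70)); g=cv2.GaussianBlur(im.max(-1),(3,3),0)
        r=[]
        for y in (-48,-40,-20,0,20,40,48):
            col=g[:,int(y+70)]; i=np.where(col<50)[0]; r.append(int(xs[i[0]]) if len(i) else None)
        print(c,z,r)
    for t in ('black_box',):
        for d in spot_point(c,t)[:1]: print(c,t,S.T@(np.array(d['position'])-O)*1000,round(d['score'],2))
    cv2.imwrite(f'pics/e_{c}.png',im[::-1,::-1,::-1])
E
python3 edge.py; python3 go.py 2 -26 36 | head -1
```

```text
wrist 49 [-1, -34, -2, -57, -3, -60, -60]
wrist 59 [-5, -35, -6, -34, -7, -60, -60]
wrist black_box [32.32 -0.99 30.2 ] 0.79
scene 49 [-44, -57, -60, 0, -56, -58, -60]
scene 59 [-47, -60, -60, -2, -58, -60, -60]
scene black_box [36.49  1.37 29.3 ] 0.73
top 49 [2, -37, None, 8, -60, -1, None]
top 59 [0, -39, None, 6, -60, -3, None]
top black_box [-140.67 -105.97   66.1 ] 0.24
t 22.48 TCP st mm [-36.28 -82.46  76.37] tip [-23.66 -87.05  62.93] q [ 68.55  26.58 -49.71  74.71 -47.08 -44.15] F st [-0.29 -0.26 -0.08] open 87.4 gf 0.0
```

>>> play_rows(plan=[[-1.5,0,-1.3,0,0,0],[-1.5,0,-1.3,0,0,0],[-1.5,0,-1.3,0,0,0],[0,0,0,0,0,0]])

```text
clock: 22.82
tool_pos: [0.4225, 0.4045, 0.0755]
orientation: [155.6, -39.0, 12.3]
force: [-0.6, -0.0, 0.1]
opening: 0.0874
gripper_force: 0.0
```

```bash
python3 edge.py; python3 - <<'E'
from h import *
a=snapshot('wrist')['frame']; b=snapshot('scene')['frame']
print(a.shape)
A=cv2.resize(a[0:280,0:400],(800,560))[:, :]
B=cv2.resize(b[120:260,230:370],(400,400),interpolation=cv2.INTER_CUBIC)
A=cv2.resize(a[0:280,0:280],(400,400),interpolation=cv2.INTER_CUBIC)
cv2.imwrite('pics/c8.png',np.hstack([A,B])[:,:,::-1])
E
```

```text
wrist 49 [-7, -7, -7, -8, -8, -9, -60]
wrist 59 [-14, -14, -15, -15, -15, -60, -60]
wrist black_box [32.65 -3.07 33.3 ] 0.71
scene 49 [2, 2, 1, 0, 0, 0, None]
scene 59 [0, 0, -2, -2, -2, None, None]
scene black_box [37.6   1.14 26.8 ] 0.76
top 49 [2, 2, None, 7, -1, -1, None]
top 59 [0, 0, None, 6, None, -3, None]
top black_box [  65.32 -269.76    0.3 ] 0.52
(480, 640, 3)
```

View pics/c8.png

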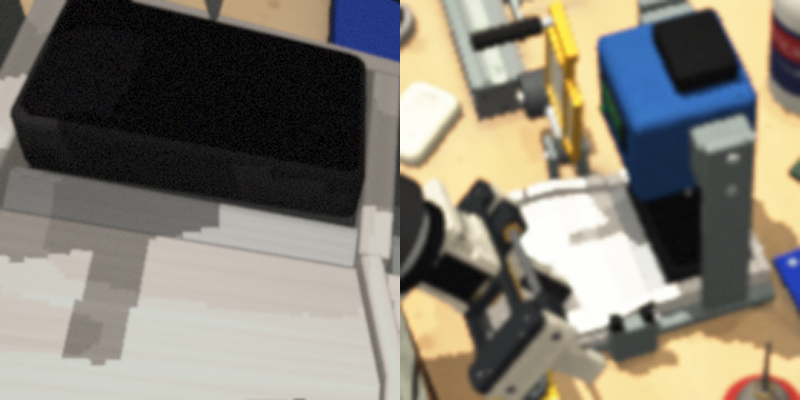

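```bash
python3 - <<'E'
from look import *
for c in ('wrist','scene'):
  for z in (49,59):
    im,xs,ys=boxview(z=z,cam=c,xr=(-16,24),yr=(-70,70)); g=im.astype(float).mean(-1)
    for y0 in (-45,-35,-10,20):
        print(c,z,y0,[int(round(v)) for v in g[:,y0+70-5:y0+70+6].mean(1)])
E
```

```text
wrist 49 -45 [183, 184, 183, 181, 177, 168, 145, 83, 49, 46, 35, 22, 22, 22, 24, 23, 24, 24, 24, 26, 23, 22, 21, 21, 21, 22, 21, 22, 24, 25, 23, 15, 12, 11, 11, 10, 11, 10, 10, 11]
wrist 49 -35 [184, 185, 183, 182, 177, 168, 144, 84, 51, 43, 29, 22, 21, 23, 22, 24, 25, 25, 25, 27, 27, 28, 26, 26, 23, 20, 22, 22, 25, 22, 18, 12, 11, 10, 10, 10, 9, 11, 9, 10]
wrist 49 -10 [148, 150, 149, 150, 148, 141, 123, 74, 46, 30, 20, 18, 20, 18, 19, 19, 20, 20, 21, 22, 20, 23, 23, 23, 22, 22, 24, 25, 25, 21, 12, 12, 10, 10, 11, 9, 12, 10, 10, 10]
wrist 49 20 [106, 105, 104, 105, 106, 104, 94, 58, 28, 18, 17, 17, 18, 17, 17, 19, 18, 18, 19, 19, 18, 19, 20, 20, 20, 23, 24, 23, 18, 12, 10, 12, 9, 10, 11, 10, 10, 10, 11, 9]
wrist 59 -45 [79, 49, 46, 33, 23, 21, 20, 23, 23, 24, 25, 25, 25, 21, 21, 22, 22, 22, 22, 23, 23, 24, 21, 13, 11, 11, 10, 12, 9, 10, 9, 11, 13, 11, 11, 9, 11, 10, 10, 12]
wrist 59 -35 [80, 49, 40, 26, 22, 22, 23, 23, 24, 26, 24, 26, 24, 28, 25, 24, 23, 20, 21, 23, 24, 23, 15, 12, 11, 10, 10, 9, 10, 10, 10, 10, 12, 11, 11, 11, 11, 9, 10, 11]
wrist 59 -10 [69, 43, 25, 18, 18, 19, 20
[... 1095 characters left out ...]
, 234, 231, 225, 213, 194, 169, 138, 106, 77, 55, 38, 29, 25, 23, 22, 22, 20, 18, 16, 14, 13, 11, 11, 11, 11, 11, 10, 10, 10, 10, 11, 10, 10, 10]
scene 59 -35 [233, 234, 234, 234, 234, 234, 233, 230, 224, 212, 193, 164, 132, 98, 69, 46, 33, 26, 24, 23, 22, 21, 19, 18, 16, 13, 12, 11, 11, 11, 11, 12, 11, 11, 11, 11, 11, 11, 10, 10]
scene 59 -10 [144, 138, 135, 133, 132, 131, 129, 127, 123, 115, 103, 89, 72, 54, 40, 30, 23, 21, 21, 21, 19, 18, 17, 15, 14, 12, 11, 11, 11, 11, 11, 11, 10, 10, 10, 11, 11, 10, 10, 10]
scene 59 20 [134, 133, 132, 131, 130, 129, 127, 124, 119, 111, 99, 84, 67, 50, 37, 29, 25, 25, 27, 28, 29, 30, 30, 30, 30, 30, 30, 30, 30, 30, 30, 30, 31, 31, 31, 30, 30, 31, 31, 31]
```

```bash
python3 - <<'E'
from p5 import *
for yc in (-10,-14,-18,-22):
  for xc in (2,6,10):
    p,zc,F=p3.place2(T,xc,yc,36.5); P=bodyfl@T.T+p
    print(yc,xc,[hit(P,m) for m in (0,1,2,3)],[x.round() for x in P if hit(x[None],3)][:3])
E
python3 go.py -8 -20 36.5
```

```text
87.5  3:(-36, -24) 6:(-36, -24) 9:(-36, -24)
-10 2 [np.True_, np.True_, np.True_, np.True_] [array([-35.,  52., 120.])]
-10 6 [np.True_, np.True_, np.True_, np.True_] [array([-46.,  57., 135.])]
-10 10 [np.True_, np.True_, np.True_, np.True_] [array([-42.,  57., 135.])]
-14 2 [np.False_, np.False_, np.False_, np.False_] []
-14 6 [np.True_, np.True_, np.True_, np.True_] [array([-46.,  53., 135.])]
-14 10 [np.True_, np.True_, np.True_, np.True_] [array([-42.,  53., 135.])]
-18 2 [np.False_, np.False_, np.False_, np.False_] []
-18 6 [np.True_, np.True_, np.True_, np.True_] [array([-46.,  49., 135.])]
-18 10 [np.True_, np.True_, np.True_, np.True_] [array([-42.,  49., 135.])]
-22 2 [np.False_, np.False_, np.False_, np.False_] []
-22 6 [np.False_, np.False_, np.True_, np.True_] [array([-46.,  45., 135.])]
-22 10 [np.False_, np.False_, np.True_, np.True_] [array([-42.,  45., 135.])]
t 23.57 TCP st mm [-95.98 -82.48  75.62] tip [-83.36 -87.07  62.18] q [ 76.9   25.49 -51.61  67.86 -48.63 -46.02] F st [0.07 0.56 0.14] open 87.5 gf 0.0
tool axes in station (cols)
 [[ 0.75 -0.    0.66]
 [ 0.21 -0.95 -0.24]
 [ 0.63  0.32 -0.71]]
target [-27.92 -74.76  76.71] shift cm [ 5.32 -0.72  4.26] rot [-0.02  0.01 -0.01]
contact x,z [-76.07 -23.74  47.4 ] finger y -27.71527491890221 zmin 35.4346327042037 dx-unit [ 0.75 -0.    0.66]
```

>>> play_rows(plan=[[1.2,0,0.93,0,0,0],[1.2,0,1.05,0,0,0],[1.2,0,1.05,0,0,0],[1.1,0,0.97,0,0,0],[0.6,0,0.53,0,0,0],[0.3,0,0.26,0,0,0],[0,0,0,0,0,0]])

```text
clock: 24.15
tool_pos: [0.4984, 0.3992, 0.0769]
orientation: [155.6, -39.0, 12.1]
force: [0.4, -0.5, -0.3]
opening: 0.0874
gripper_force: 0.0
```

```bash
python3 go.py 4 -24 36.5
```

```text
t 24.15 TCP st mm [-21.91 -82.54  76.92] tip [ -9.3  -87.14  63.48] q [ 66.72  26.87 -49.07  76.05 -46.75 -43.55] F st [ 0.46 -0.5  -0.32] open 87.4 gf 0.0
tool axes in station (cols)
 [[ 0.75 -0.    0.66]
 [ 0.21 -0.95 -0.24]
 [ 0.63  0.32 -0.71]]
target [-15.92 -78.76  76.71] shift cm [ 0.51 -0.37  0.32] rot [ 0.01  0.03 -0.05]
contact x,z [ -1.94 -23.81  48.71] finger y -27.76498844611857 zmin 36.73899076305506 dx-unit [ 0.75 -0.    0.66]
```

>>> play_rows(plan=[[0.25,-0.1,0.2,0,0,0],[0.2,-0.1,0.14,0,0,0],[0,0,0,0,0,0]])

```text
clock: 24.4
tool_pos: [0.5036, 0.4018, 0.0769]
orientation: [155.6, -39.1, 12.2]
force: [-0.3, -0.1, 0.5]
opening: 0.0875
gripper_force: 0.0
```

>>> play_rows(plan=[[0.15,0,0.13,0,0,0],[0,0,0,0,0,0]])

```text
clock: 24.57
tool_pos: [0.5052, 0.4017, 0.0767]
orientation: [155.6, -39.0, 12.3]
force: [-3.7, -0.2, 0.4]
opening: 0.0879
gripper_force: 1.8
```

```bash
python3 go.py 4 -24 36.5; python3 edge.py
```

```text
t 24.57 TCP st mm [-15.27 -79.58  76.66] tip [ -2.65 -84.14  63.21] q [ 65.99  27.18 -48.52  76.6  -46.56 -43.14] F st [-3.67 -0.41  0.43] open 87.9 gf 1.8
tool axes in station (cols)
 [[ 0.75 -0.    0.66]
 [ 0.21 -0.95 -0.24]
 [ 0.63  0.32 -0.71]]
target [-15.92 -78.76  76.71] shift cm [-0.03 -0.08 -0.07] rot [-0.1   0.02  0.05]
contact x,z [  4.53 -20.79  48.44] finger y -24.82232579274132 zmin 36.48109157345169 dx-unit [ 0.75 -0.    0.66]
wrist 49 [1, -11, 3, -46, -46, -60, -60]
wrist 59 [-2, -13, -1, -46, -60, -60, -60]
scene 49 [-39, -20, -60, -60, 0, -34, -35]
scene 59 [-22, -36, -57, -60, -35, -37, -38]
top 49 [1, -13, None, 8, -38, None, None]
top 59 [-1, -15, None, 6, -39, None, None]
top black_box [ -73.23 -428.99   -2.1 ] 0.27
```

The box seems self-locked: a slight CCW yaw puts the front right corner on the far wall. I'll preload lightly and drag the rear in +y by friction to square it.

>>> play_rows(plan=[[-0.3,0,-0.26,0,0,0],[-0.19,0.86,0.21,0,0,0],[0.3,0,0.26,0,0,0],[0.12,0,0.1,0,0,0],[0.07,-0.19,0,0,0,0],[0.07,-0.19,0,0,0,0],[0.07,-0.19,0,0,0,0],[0.07,-0.19,0,0,0,0],[0,0,0,0,0,0]])

```text
clock: 25.77
tool_pos: [0.5056, 0.3936, 0.0723]
orientation: [155.1, -38.5, 12.5]
force: [-31.1, -13.8, 4.8]
opening: 0.0874
gripper_force: 15.3
```

```bash
python3 go.py 4 -24 36.5
```

```text
t 25.77 TCP st mm [-14.34 -87.67  72.32] tip [ -1.81 -92.39  58.84] q [ 65.44  27.27 -49.09  76.97 -46.33 -43.11] F st [-30.19 -15.73   4.77] open 87.4 gf 15.3
tool axes in station (cols)
 [[ 0.75 -0.    0.66]
 [ 0.22 -0.94 -0.25]
 [ 0.62  0.33 -0.71]]
target [-15.92 -78.76  76.71] shift cm [ 0.35 -0.7  -0.64] rot [0.31 0.38 0.41]
contact x,z [  5.41 -29.2   43.43] finger y -32.97040470519296 zmin 31.596678603542408 dx-unit [ 0.75 -0.    0.66]
```

>>> play_rows(plan=[[-0.4,0,-0.35,0,0,0],[-0.8,0,-0.7,0,0,0],[-1.2,0,-1.05,0,0,0],[-1.5,0,-1.3,0,0,0],[-1.5,0,-1.3,0,0,0],[0,0,0,0,0,0],[0,0,0,0,0,0]])

```text
clock: 26.35
tool_pos: [0.4372, 0.405, 0.076]
orientation: [155.7, -39.1, 12.3]
force: [0.1, -0.3, -0.4]
opening: 0.0877
gripper_force: 0.0
```

```bash
python3 go.py 4 -24 36.5;  cat > prof.py <<'E'
from look import *
for c in ('wrist','scene'):
  for z in (49,59):
    im,xs,ys=boxview(z=z,cam=c,xr=(-16,24),yr=(-70,70)); g=im.astype(float).mean(-1)
    for y0 in (-45,-25,0,25,45):
        v=g[:,y0+70-5:y0+70+6].mean(1); d=np.diff(v); b=np.where(v<60)[0]; b=b[0] if len(b) else 0
        tops=np.where(v<(16 if c=='wrist' else 13.5))[0]
        print(c,z,y0,'bottom',xs[b],'top',xs[tops[0]] if len(tops) else None, end=' | ')
    print()
for t in ('black_box',):
    for d in spot_point('scene',t)[:1]: print(t,S.T@(np.array(d['position'])-O)*1000,round(d['score'],2))
E
python3 prof.py
```

```text
t 26.35 TCP st mm [-83.39 -80.55  75.95] tip [-70.76 -85.11  62.51] q [ 75.11  25.75 -51.15  69.43 -48.31 -45.62] F st [ 0.15 -0.34 -0.43] open 87.7 gf 0.0
tool axes in station (cols)
 [[ 0.75 -0.    0.67]
 [ 0.21 -0.95 -0.24]
 [ 0.63  0.32 -0.71]]
target [-15.92 -78.76  76.71] shift cm [ 5.12 -0.16  4.39] rot [-0.11 -0.04  0.02]
contact x,z [-63.56 -21.75  47.78] finger y -25.793840224327614 zmin 35.806061807901166 dx-unit [ 0.75 -0.    0.67]
wrist 49 -45 bottom -7.0 top 8.0 | wrist 49 -25 bottom -7.0 top 7.0 | wrist 49 0 bottom -8.0 top 7.0 | wrist 49 25 bottom -8.0 top 6.0 | wrist 49 45 bottom -7.0 top None | 
wrist 59 -45 bottom -14.0 top 2.0 | wrist 59 -25 bottom -14.0 top -1.0 | wrist 59 0 bottom -14.0 top -1.0 | wrist 59 25 bottom -14.0 top -1.0 | wrist 59 45 bottom -13.0 top None | 
scene 49 -45 bottom 1.0 top 10.0 | scene 49 -25 bottom 1.0 top 9.0 | scene 49 0 bottom -1.0 top 9.0 | scene 49 25 bottom -1.0 top None | scene 49 45 bottom 5.0 top None | 
scene 59 -45 bottom -1.0 top 7.0 | scene 59 -25 bottom -2.0 top 7.0 | scene 59 0 bottom -3.0 top 6.0 | scene 59 25 bottom -2.0 top None | scene 59 45 bottom 5.0 top None | 
black_box [38.98  1.53 23.5 ] 0.84
```

Profiles show that the box dropped: its top edge is now about 10 mm lower, and its z estimate went from 29 to 23.5. Now I retreat and go back to the handle.

>>> play_rows(plan=[[-1.5,0,-1.33,0,0,0],[-1.8,0,-1.6,0,0,0],[-1.8,0,-1.6,0,0,0],[-1.8,0,-1.6,0,0,0],[0.4,0.64,-2.4,0,0,0],[1.26,0.64,-1.41,0,0,0],[1.26,0.64,-1.41,0,0,0],[1.26,0.64,-1.41,0,0,0],[1.26,0.64,-1.41,0,0,0],[0,0,0,0,0,0]])

```text
clock: 27.43
tool_pos: [0.3332, 0.4127, 0.1799]
orientation: [156.0, -39.1, 11.9]
force: [-0.7, 0.5, -0.7]
opening: 0.0875
gripper_force: 0.0
```

```bash
python3 - <<'E'
from st import *
p,Ts,_=state()
W=np.array([-200,60,330.]); print(Ts.T@(W-p)/10)
Td=(R.from_euler('x',150,degrees=True)).as_matrix()
print((R.from_matrix(Ts).inv()*R.from_matrix(Td)).as_rotvec(degrees=True))
for c in ('scene','top'):
    snapshot(c)
    for t in ('black_box','guard_handle','nest','start_top'):
        for d in spot_point(c,t)[:1]: print(c,t,S.T@(np.array(d['position'])-O)*1000,round(d['score'],2))
E
```

```text
t 27.43 TCP st mm [-187.63  -79.29  179.89] tip [-175.01  -83.81  166.42] q [ 93.86  15.89 -45.75  45.36 -61.93 -34.78] F st [-0.77  0.4  -0.69] open 87.5 gf 0.0
tool axes in station (cols)
 [[ 0.75 -0.    0.66]
 [ 0.21 -0.95 -0.24]
 [ 0.63  0.32 -0.71]]
[ 11.44  -8.47 -14.78]
[-11.   -41.46  -4.38]
scene black_box [39.6   4.47 24.2 ] 0.96
scene guard_handle [-85.06  72.14 254.6 ] 0.66
scene nest [37.73  0.65 26.1 ] 0.66
scene start_top [-136.84 -106.33   60.  ] 0.64
top guard_handle [-85.84  73.4  254.5 ] 0.63
top start_top [-138.95 -106.26   62.6 ] 0.63
```

>>> play_rows(plan=[[1.9,-1.41,-2.46,0,0,0],[1.9,-1.41,-2.46,0,0,0],[1.9,-1.41,-2.46,0,0,0],[1.9,-1.41,-2.46,0,0,0],[1.9,-1.41,-2.46,0,0,0],[1.9,-1.41,-2.46,0,0,0],[0,0,0,-1.57,-5.92,-0.63],[0,0,0,-1.57,-5.92,-0.63],[0,0,0,-1.57,-5.92,-0.63],[0,0,0,-1.57,-5.92,-0.63],[0,0,0,-1.57,-5.92,-0.63],[0,0,0,-1.57,-5.92,-0.63],[0,0,0,-1.57,-5.92,-0.63],[0,0,0,0,0,0],[0,0,0,0,0,0]], grip=4)

```text
clock: 29.18
tool_pos: [0.3306, 0.5517, 0.3241]
orientation: [149.6, 0.0, -3.7]
force: [-0.5, 0.0, 0.1]
opening: 0.0398
gripper_force: 0.0
```

```bash
python3 - <<'E'
from st import *
p,Ts,_=state(); z=Ts[:,2]
h=np.array([-98,71,252.5]); pre=h-4*z-90*z
print('pre',Ts.T@(pre-p)/10)
snapshot('wrist')
for t in ('guard_handle',):
    for d in spot_point('wrist',t)[:1]: print(t,S.T@(np.array(d['position'])-O)*1000,round(d['score'],2))
E
```

```text
t 29.18 TCP st mm [-198.87   59.27  324.05] tip [-198.89   49.65  307.67] q [  78.65   32.98   22.65    4.11 -109.78    8.03] F st [-0.53  0.    0.1 ] open 39.8 gf 0.0
tool axes in station (cols)
 [[ 1.   -0.   -0.  ]
 [-0.   -0.86 -0.51]
 [-0.    0.51 -0.86]]
pre [10.09 -4.65 -3.83]
guard_handle [-84.68  66.06 254.3 ] 0.66
```

>>> play_rows(plan=[[1,-1.5,-2,0,0,0],[2.5,-1.5,-1.83,0,0,0],[3.3,-1.65,0,0,0,0],[3.29,0,0,0,0,0],[0,0,2,0,0,0],[0,0,2,0,0,0],[0,0,1.5,0,0,0],[0,0,0,0,0,0],[0,0,0,0,0,0]])

```text
clock: 30.03
tool_pos: [0.4307, 0.5772, 0.2887]
orientation: [149.7, -0.1, -3.4]
force: [0.2, -0.3, 0.3]
opening: 0.0404
gripper_force: 0.0
```

```bash
python3 - <<'E'
from st import *
p,Ts,_=state(); z=Ts[:,2]
snapshot('wrist')
for d in spot_point('wrist','guard_handle')[:1]:
    h=S.T@(np.array(d['position'])-O)*1000; print(h,round(d['score'],2),Ts.T@(h-p)/10)
print(Ts.T@(np.array([-98,71,252.5])-p)/10)
E
```

```text
t 30.03 TCP st mm [-100.57   90.91  288.73] tip [-100.53   81.31  272.33] q [  72.32   41.07   31.27    7.64 -109.59   14.93] F st [ 0.19 -0.33  0.28] open 40.4 gf 0.0
tool axes in station (cols)
 [[ 1.    0.    0.  ]
 [ 0.   -0.86 -0.51]
 [ 0.    0.51 -0.86]]
[-83.34  68.74 252.5 ] 0.74 [1.71 0.09 4.25]
[ 0.25 -0.11  4.13]
```

Centred. I'll advance 3.8 cm and grip.

>>> play_rows(plan=[[0,0,1.5,0,0,0],[0.2,0,1.5,0,0,0],[0,0,0.8,0,0,0],[0,0,0,0,0,0]])

```text
clock: 30.47
tool_pos: [0.432, 0.5576, 0.2547]
orientation: [149.6, 0.0, -3.5]
force: [0.1, 0.3, 0.5]
opening: 0.0398
gripper_force: 0.0
```

>>> play_rows(plan=[[0,0,0,0,0,0],[0,0,0,0,0,0],[0,0,0,0,0,0],[0,0,0,0,0,0],[0,0,0,0,0,0],[0,0,0,0,0,0]], grip=1)

```text
clock: 30.97
tool_pos: [0.4325, 0.5577, 0.2561]
orientation: [149.7, -0.0, -3.5]
force: [-1.2, -2.3, 4.3]
opening: 0.0151
gripper_force: 30.0
```

```bash
python3 - <<'E'
from st import *
p,Ts,_=state(); z=Ts[:,2]; off=4*z
r=(p+off-[0,92,60])[1:]; rad=np.hypot(*r); a0=np.arctan2(r[1],r[0]); print(rad,'guard',np.radians(171.7)-a0)
rad=194; prev=np.array([p[0],*(np.array([92,60])+194*np.array([np.cos(a0),np.sin(a0)]))])
for g in np.linspace(0,np.radians(171.7)-a0,25)[1:]:
    q=np.array([p[0],92+rad*np.cos(a0+g),60+rad*np.sin(a0+g)]); print((Ts.T@(q-prev)/10).round(2)); prev=q
E
```

```text
t 30.97 TCP st mm [-97.55  71.53 256.07] tip [-97.54  61.93 239.67] q [  71.77   39.88   24.99    7.63 -104.48   14.68] F st [-1.02 -2.35  4.34] open 15.1 gf 30.0
tool axes in station (cols)
 [[ 1.    0.    0.  ]
 [ 0.   -0.86 -0.5 ]
 [ 0.    0.5  -0.86]]
193.92656258641966 guard 1.3096902637362473
[-0.    0.83  0.66]
[-0.    0.79  0.7 ]
[-0.    0.75  0.75]
[-0.    0.71  0.79]
[-0.    0.67  0.82]
[-0.    0.62  0.86]
[-0.    0.57  0.89]
[-0.    0.52  0.92]
[-0.    0.47  0.95]
[-0.    0.42  0.97]
[-0.    0.37  0.99]
[-0.    0.31  1.01]
[-0.    0.25  1.03]
[-0.    0.2   1.04]
[-0.    0.14  1.05]
[-0.    0.08  1.06]
[-0.    0.03  1.06]
[-0.   -0.03  1.06]
[-0.   -0.09  1.05]
[-0.   -0.15  1.05]
[-0.   -0.2   1.04]
[-0.   -0.26  1.03]
[-0.   -0.32  1.01]
[-0.   -0.37  0.99]
```

Guard at 1.3097 rad, a perfect fit. I'll lower it along the arc.

>>> play_rows(plan=[[0,0.83,0.66,0,0,0],[0,0.79,0.7,0,0,0],[0,0.75,0.75,0,0,0],[0,0.71,0.79,0,0,0],[0,0.67,0.82,0,0,0],[0,0.62,0.86,0,0,0],[0,0.57,0.89,0,0,0],[0,0.52,0.92,0,0,0],[0,0.47,0.95,0,0,0],[0,0.42,0.97,0,0,0],[0,0.37,0.99,0,0,0],[0,0.31,1.01,0,0,0],[0,0,0,0,0,0]])

```text
clock: 32.05
tool_pos: [0.425, 0.4436, 0.201]
orientation: [149.6, 0.1, -3.6]
force: [-3.2, -2.1, 2.7]
opening: 0.0147
gripper_force: 30.0
```

>>> play_rows(plan=[[0,0.25,1.03,0,0,0],[0,0.2,1.04,0,0,0],[0,0.14,1.05,0,0,0],[0,0.08,1.06,0,0,0],[0,0.03,1.06,0,0,0],[0,-0.03,1.06,0,0,0],[0,-0.09,1.05,0,0,0],[0,-0.15,1.05,0,0,0],[0,-0.2,1.04,0,0,0],[0,-0.26,1.03,0,0,0],[0,0,0,0,0,0]])

```text
clock: 32.97
tool_pos: [0.4217, 0.3919, 0.109]
orientation: [149.6, 0.1, -3.6]
force: [-3.3, -2.5, -1.1]
opening: 0.0151
gripper_force: 30.0
```

```bash
cat > gd.py <<'E'
from st import *
p,Ts,_=state(); r=(p+4*Ts[:,2]-[0,92,60])[1:]; print('rad',np.hypot(*r),'guard',np.radians(171.7)-np.arctan2(r[1],r[0]))
E
python3 gd.py
```

```text
t 32.97 TCP st mm [-98.03 -94.59 108.95] tip [ -98.05 -104.21   92.57] q [ 68.18  32.9   -8.81   9.27 -77.62  13.92] F st [-3.18 -2.68 -1.06] open 15.1 gf 30.0
tool axes in station (cols)
 [[ 1.    0.   -0.  ]
 [ 0.   -0.86 -0.51]
 [-0.    0.51 -0.86]]
rad 194.02915395589042 guard 0.09187321075218957
```

>>> play_rows(plan=[[0,-0.3,0.8,0,0,0],[0,-0.3,0.65,0,0,0],[0,-0.02,0.05,0,0,0],[0,0,0,0,0,0]])

```text
clock: 33.3
tool_pos: [0.4215, 0.3891, 0.0946]
orientation: [149.5, 0.1, -3.6]
force: [-2.9, -7.9, -1.6]
opening: 0.0154
gripper_force: 30.0
```

```bash
python3 gd.py
```

```text
t 33.3 TCP st mm [-98.04 -97.38  94.65] tip [ -98.07 -107.03   78.28] q [ 68.11  33.63  -9.77   9.38 -76.05  13.67] F st [-2.39 -8.1  -1.59] open 15.4 gf 30.0
tool axes in station (cols)
 [[ 1.    0.   -0.  ]
 [-0.   -0.86 -0.51]
 [-0.    0.51 -0.86]]
rad 193.9388408303474 guard 0.016723393807307918
```

>>> play_rows(plan=[[0,-0.05,0.12,0,0,0],[0,0,0,0,0,0]])

```text
clock: 33.47
tool_pos: [0.4215, 0.3889, 0.0936]
orientation: [149.5, 0.1, -3.6]
force: [-3.8, -7.1, -0.8]
opening: 0.0152
gripper_force: 30.0
```

>>> play_rows(plan=[[0,0,0,0,0,0],[0,0,0,0,0,0],[0,0,0,0,0,0],[0,0,-1,0,0,0],[0,0,-2,0,0,0],[0,0,-2.5,0,0,0],[0,0,-2.5,0,0,0],[0,0,-2,0,0,0],[0,0,0,0,0,0],[0,0,0,0,0,0]], grip=3.6)

```text
clock: 34.3
tool_pos: [0.4256, 0.4427, 0.1816]
orientation: [149.9, -0.1, -3.5]
force: [-0.8, 0.1, -1.3]
opening: 0.0362
gripper_force: 0.0
```

```bash
python3 - <<'E'
from st import *
p,Ts,_=state()
for c in ('scene','top','wrist'):
    snapshot(c)
    for t in ('black_box','guard_handle','nest','start_top'):
        for d in spot_point(c,t)[:1]: print(c,t,S.T@(np.array(d['position'])-O)*1000,round(d['score'],2))
Rt=R.from_euler('x',165,degrees=True).as_matrix()
tip=np.array([-140,-105.5,95]); P=tip-19*Rt[:,2]
print('target after rot -15 about... rotvec',(R.from_matrix(Ts).inv()*R.from_matrix(Rt)).as_rotvec(degrees=True),'shift now frame',Ts.T@(P-p)/10,'in new frame',Rt.T@(P-p)/10)
E
```

```text
t 34.3 TCP st mm [-97.27 -43.6  181.62] tip [-97.22 -53.12 165.18] q [ 69.44  32.52   1.61   8.55 -88.05  14.57] F st [-0.76  0.1  -1.3 ] open 36.2 gf 0.0
tool axes in station (cols)
 [[ 1.    0.    0.  ]
 [ 0.   -0.87 -0.5 ]
 [ 0.    0.5  -0.87]]
scene black_box [38.74  2.22 23.9 ] 0.96
scene guard_handle [-83.34 -96.78  87.3 ] 0.65
scene nest [37.96  0.26 26.6 ] 0.63
scene start_top [-139.31 -105.38   59.  ] 0.51
top black_box [ -72.35 -207.01   -0.2 ] 0.6
top guard_handle [-87.3  -97.53  91.  ] 0.87
top nest [-1.62  0.3  38.4 ] 0.58
top start_top [-143.8  -105.66   64.5 ] 0.49
wrist guard_handle [ -86.26 -101.27   89.2 ] 0.89
wrist start_top [-138.32 -106.82   57.8 ] 0.94
target after rot -15 about... rotvec [15.07 -0.12  0.07] shift now frame [-4.29  1.51  8.75] in new frame [-4.27  3.74  8.07]
```

>>> play_rows(plan=[[-2,0,0,6,0,0],[-2.3,0,0,6,0,0],[0,0,0,6,0,0],[0,0,0,6,0,0],[0,0,0,6,0,0],[0,2,1,0,0,0],[0,2,2,0,0,0],[0,2.2,2.5,0,0,0],[0,0,0,0,0,0],[0,0,0,0,0,0],[0,0,0,0,0,0]], grip=0)

```text
clock: 35.97
tool_pos: [0.379, 0.3821, 0.126]
orientation: [179.8, -0.0, -3.5]
force: [-0.7, 0.2, -0.0]
opening: 0.0006
gripper_force: 0.0
```

```bash
python3 - <<'E'
from st import *
to([-140,-106,77])
snapshot('wrist')
for t in ('guard_handle','start_top'):
    for d in spot_point('wrist',t)[:1]: print(t,S.T@(np.array(d['position'])-O)*1000,round(d['score'],2))
E
```

```text
t 35.97 TCP st mm [-139.97 -107.02  125.99] tip [-139.96 -107.1   106.99] q [ 66.2   14.22 -25.67   0.17 -50.31  20.19] F st [-0.68  0.18 -0.04] open 0.6 gf 0.0
tool axes in station (cols)
 [[ 1.  0.  0.]
 [ 0. -1. -0.]
 [ 0.  0. -1.]]
shift cm [-0.01 -0.12  4.9 ]
guard_handle [-85.94 -98.44  86.9 ] 0.8
start_top [-137.37 -105.86   60.  ] 0.75
```

>>> play_rows(plan=[[0,-0.1,2,0,0,0],[0,0,2,0,0,0],[0,0,0.9,0,0,0],[0,0,0.3,0,0,0],[0,0,0.3,0,0,0],[0,0,0.15,0,0,0],[0,0,0,0,0,0]])

```text
clock: 36.7
tool_pos: [0.3786, 0.3828, 0.0727]
orientation: [179.7, -0.1, -3.4]
force: [-13.5, -7.9, 34.9]
opening: 0.0005
gripper_force: 17.2
```

```bash
python3 -c "
from st import *
state()"
```

```text
t 36.7 TCP st mm [-140.49 -106.37   72.72] tip [-140.47 -106.46   53.72] q [ 66.29  18.16 -28.86   0.21 -43.2   20.14] F st [-12.95  -8.75  34.91] open 0.5 gf 17.2
tool axes in station (cols)
 [[ 1.  0.  0.]
 [ 0. -1. -0.]
 [ 0.  0. -1.]]
```

Force is high with only 2–3 mm of travel, so the wide closed fingertips may be resting on the collar. I'll press with one fingertip instead.

>>> play_rows(plan=[[0,0,-1,0,0,0],[0,0,-2,0,0,0],[0,-1.5,-1.5,0,0,0],[0,-2,0,0,0,0],[0,-2,0,0,0,0],[0,0,0,0,0,0],[0,0,0,0,0,0],[0,0,0,0,0,0],[0,0,0,0,0,0]], grip=0)

```text
clock: 37.45
tool_pos: [0.3819, 0.4367, 0.1137]
orientation: [179.7, 0.0, -3.5]
force: [-0.1, -0.0, -0.1]
opening: 0.0003
gripper_force: 0.0
```

>>> play_rows(plan=[[0,0,0,0,0,0],[0,0,0,0,0,0],[0,0,0,0,0,0],[0,0,0,0,0,0],[0,0,0,0,0,0],[0,0,0,0,0,0]], grip=8.75)

```text
clock: 37.95
tool_pos: [0.382, 0.4373, 0.1136]
orientation: [179.7, -0.0, -3.5]
force: [-0.2, -0.5, -0.5]
opening: 0.0343
gripper_force: 0.0
```

```bash
python3 - <<'E'
from st import *
to([-139.5,-51.7,77])
for c in ('wrist','scene'):
    s=snapshot(c)
    for t in ('guard_handle','start_top','black_box'):
        for d in spot_point(c,t)[:1]: print(c,t,S.T@(np.array(d['position'])-O)*1000,round(d['score'],2))
E
```

```text
t 37.95 TCP st mm [-140.45  -51.74  113.63] tip [-140.44  -51.84   94.63] q [ 68.21  18.69 -21.05   0.12 -50.53  18.2 ] F st [-0.15 -0.48 -0.45] open 34.3 gf 0.0
tool axes in station (cols)
 [[ 1.  0.  0.]
 [ 0. -1. -0.]
 [ 0.  0. -1.]]
shift cm [ 0.09 -0.02  3.66]
wrist guard_handle [ -81.03 -101.54   88.8 ] 0.58
wrist start_top [-138.99 -104.06   61.9 ] 0.69
scene guard_handle [-84.11 -95.62  92.2 ] 0.85
scene start_top [-136.98 -107.44   62.1 ] 0.67
scene black_box [38.07  1.67 23.1 ] 0.61
```

>>> play_rows(plan=[[0.1,0,0,0,0,0],[0,0,0,0,0,0],[0,0,0,0,0,0],[0,0,0,0,0,0],[0,0,0,0,0,0],[0,0,0,0,0,0],[0,0,0,0,0,0],[0,0,1.5,0,0,0],[0,0,1.5,0,0,0],[0,0,0.7,0,0,0],[0,0,0,0,0,0]])

```text
clock: 39.27
tool_pos: [0.3827, 0.4367, 0.0755]
orientation: [179.6, 0.0, -3.5]
force: [-2.3, -1.1, 3.5]
opening: 0.0875
gripper_force: 1.7
```

>>> play_rows(plan=[[0,0,0.3,0,0,0],[0,0,0,0,0,0]])

```text
clock: 39.43
tool_pos: [0.3829, 0.4369, 0.0739]
orientation: [179.7, 0.0, -3.5]
force: [-2.3, -0.9, 4.8]
opening: 0.0871
gripper_force: 2.1
```

>>> play_rows(plan=[[0,0,0.3,0,0,0],[0,0,0,0,0,0]])

```text
clock: 39.6
tool_pos: [0.3831, 0.4371, 0.0727]
orientation: [179.7, -0.0, -3.5]
force: [-3.9, -4.6, 15.9]
opening: 0.0878
gripper_force: 7.9
```

The reading goes spring-like (3.5, then 4.8 N) and then hard: the button bottomed at the same height as before, so it is fully in. Now I release and retreat.

>>> play_rows(plan=[[0,0,-0.5,0,0,0],[0,0,-1.5,0,0,0],[0,0,-2.5,0,0,0],[0,0,-3,0,0,0],[0,0,-3,0,0,0],[0,0,0,0,0,0],[0,0,0,0,0,0],[0,0,0,0,0,0]])

```text
clock: 40.27
tool_pos: [0.3829, 0.4376, 0.1758]
orientation: [179.8, -0.0, -3.5]
force: [0.3, 0.1, -0.5]
opening: 0.0876
gripper_force: 0.0
```

```bash
python3 - <<'E'
from st import *
state()
for c in ('wrist','scene','top'):
    s=snapshot(c)
    for t in ('guard_handle','start_top','black_box'):
        for d in spot_point(c,t)[:1]: print(c,t,S.T@(np.array(d['position'])-O)*1000,round(d['score'],2))
print(close_job())
E
```

```text
t 40.27 TCP st mm [-139.58  -51.44  175.81] tip [-139.58  -51.51  156.81] q [ 68.12  15.07 -16.85   0.09 -58.29  18.31] F st [ 0.33  0.16 -0.5 ] open 87.6 gf 0.0
tool axes in station (cols)
 [[ 1.  0.  0.]
 [ 0. -1. -0.]
 [ 0.  0. -1.]]
wrist guard_handle [-87.87 -99.56  88.5 ] 0.95
wrist start_top [-138.47 -105.93   60.3 ] 0.84
scene guard_handle [-83.64 -96.8   87.2 ] 0.84
scene start_top [ -32.21 -320.43    4.2 ] 0.62
scene black_box [39.12  0.94 24.8 ] 0.76
top guard_handle [-82.9  -97.35  89.8 ] 0.59
the job is handed in; nothing more can be done
None
```

I handed the job in at about 40 s: by the last camera and force readings the box is seated in the nest, the guard is down and let go, and the start button was pressed in and released (pressed twice, both with the guard shut); `close_job()` returned no verdict.

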